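# Unplug the steriliser and lift the eye bath out with tongs

## Task

Pull the power plug straight up out of its sprung socket in the low white steriliser and leave it lying in the ribbed soap dish. Then pick up the steel tongs, close their jaws round the little eye bath standing on the steriliser's round tray, and lift it upright at least 10 cm, the gripper's fingers never touching the eye bath itself. Finish while still holding it up in the tongs, quite still, and leave everything else on the ledge where it is.

Things in the scene. Friction and masses are not known exactly. Their poses are not given: they have to be found in the camera images.
- socket (a point): centre of the mouth of the socket (square hole 18 mm wide, 22 mm deep) in the top face of the steriliser; z up, y along the unit away from the tray. The plug's pin stands in it, held by two sprung detents: a straight upward pull of 5 to 20 N frees it; it is clear of the hole after 18 mm
- tray (a point): centre of the top of the steriliser's round steel tray (58 mm across, 10 mm above the unit's top face, 40 mm above the marble), 125 mm from the socket along the unit's -y; x and z as the unit's
- plug_center (a point): centre of the plug's grey block head, 40 mm (x) by 30 mm (y) by 38 mm high (z), with black ribs; under the head a round steel pin 16 mm thick reaches 18 mm further down (37 mm below this point). Plugged in, the head stands on the unit's top face. 60 g
- dish_in (a point): middle of the ribbed steel soap dish, at the height of its ribs' tops: the dish is a tray 150 mm (x) by 120 mm (y), walls 4 mm thick and 18 mm high, its rib tops 8 mm above the marble; loose, 450 g. The plug falls over on its side when let go in it, which is fine
- tongs_grip (a point): middle between the two grip plates of the sprung steel tongs, half-way up (18 mm above the marble at the start). The tongs lie on edge along x, jaws to +x, hinge block reaching 95 mm back to -x; z up. The arms lie at +y and -y, each with a grip plate 40 mm long and 36 mm high; at rest the plates are 56 mm over their outsides. 90 g, centre of mass near here
- tongs_jaw (a point): middle between the two jaws of the tongs, half-way up them (14 mm above the tongs' underside; 85 mm along the tongs' x from tongs_grip and 4 mm lower). The jaws are shallow hollows 24 mm high (2 to 26 mm above the underside) and about 30 mm long, 60 to 66 mm apart at their ends at rest; they move in about twice as far as the grip plates
- cup_center (a point): the eye bath, a small white cup on a foot, at its middle half-way up (22.5 mm): 45 mm high, the bowl 34 mm across with straight sides from 16 mm above its underside to the rim, the foot 28 mm across; round about z (up). It stands loose on the tray. 30 g
- plug: the plug; origin at the middle of the underside of its head, z up along the head
- cup: the eye bath; origin at the middle of its underside, z up
- tongs: the tongs; origin on the underside below tongs_grip, axes the same. Squeezing the grip plates along y closes the jaws against a preloaded spring: 5 N as soon as the plates move, 7 N on closing on the eye bath, when the plates are about 39 mm over their outsides. Hold the plates at a little under 56 mm to carry the tongs open; let out to 56 mm they come free
- unit: the steriliser, a fixed white unit 120 mm (x) by 210 mm (y) by 30 mm high on the marble; origin at its underside, axes as for socket
- dish: the soap dish; origin at the middle of its underside on the marble
- bottle: bystander: blue plastic bottle with a twist cap, 60 mm across, 170 mm high; origin at its underside
- scraper: bystander: flat bamboo tongue scraper, 170 mm long (along x), 26 mm wide, 6 mm thick; origin at its underside
- case: bystander: transparent toothbrush case, 200 mm (x) by 30 mm by 24 mm high; origin at the middle of its underside
- tin: bystander: square aluminium box 65 mm by 65 mm with a round screw lid, 47 mm high; origin at its underside
- brush: bystander: wooden nail brush, 85 mm (x) by 36 mm by 28 mm high; origin at its underside
- tumbler: bystander: white ceramic tumbler, 70 mm across, 90 mm high; origin at its underside
Things that resemble listed ones, but are neither listed nor needed, are in the scene too. What is shaped like the dish but turquoise is not meant.

How it is judged (in metres and radians):
On the way, in this order (a step that is already met when the one before it is completed fails the run):
1. the plug is out of its socket and lies, let go, in the soap dish (horizontal distance between plug_center and dish_in below 0.07 m and contact force between plug and dish above 0.1 N and contact force between the fingers and plug below 0.05 N and linear speed of plug below 0.05 m/s), for 0.2 s.
2. the tongs are gripped and lifted off the marble (height (world z) of tongs_grip above 0.06 m and contact force between the fingers and tongs above 1 N), for 0.2 s.
3. the eye bath is lifted off the tray in the tongs (height (world z) of cup_center above 0.1 m and contact force between cup and tongs above 0.5 N and contact force between cup and unit below 0.05 N), for 0.2 s.
At the end, for the whole second after the job is handed in: The eye bath is held still between the tongs' jaws, its middle at least 90 mm above where it stood, within 25 degrees of upright, touched by the tongs only, the tongs held in the fingers; the plug lies at rest in the soap dish, its head's centre within 70 mm of the dish's middle (height (world z) of cup_center above 0.1675 m and angle between cup's own z axis and vertical below 0.45 rad and linear speed of each of cup, plug below 0.03 m/s and contact force between cup and tongs above 0.5 N and contact force between cup and the fingers below 0.05 N and contact force between the fingers and tongs above 1 N and distance between cup_center and tongs_jaw below 0.035 m and contact force between each of tongs, cup and bottle below 0.05 N and horizontal distance between plug_center and dish_in below 0.07 m and contact force between plug and dish above 0.1 N); the arm keeps its last pose, push and grip.
It fails at once if the fingers touch the eye bath (contact force between the fingers and cup above 0.3 N).
It fails at once if the eye bath is tipped over or knocked off the tray (angle between cup's own z axis and vertical above 0.8 rad or height (world z) of cup below 0.045 m).
It fails at once if the soap dish is shoved away (distance of dish from where it was at the start of the episode above 0.04 m).
It fails at once if something else on the ledge is shifted by more than 40 mm or the bottle or tumbler tipped (distance of any of bottle, scraper, case, tin, brush, tumbler from where it was at the start of the episode above 0.04 m or angle between any of bottle, tumbler's own z axis and vertical above 0.5 rad).
It also fails if it takes over 61 s, if anything falls off the work surface, if the arm or the gripper's body presses on something with over 40 N, if the wrist force passes 120 N, or if a joint passes its speed limit or range.

## Robot

A 6-joint arm with a two-finger parallel gripper is mounted at the origin on the work surface. World frame = base frame: x ahead of the robot, y to its left, z up, the work surface at z = 0. Lengths are in mm, angles in rad, forces in N, time in s.
With the tool pointing down it reaches from about 275 to 825 mm from the base axis. Payload 5.2 kg.
Tool frame: the origin (TCP) lies between the finger pads; the fingertips stand 25 mm ahead of it and the grasp point (between the pads) lies 6 mm ahead of it; x points along the fingers, y is the direction in which the jaws open and shut, and the axes are right-handed (so a half turn about x gives the same grasp; the last joint's range is limited). The gripper opens to 93 mm and grips with 3 to 60 N. Pads are 15 mm wide; open, the fingers measure 128 mm over their backs; the gripper's body (75 mm by 188 mm) begins 65 mm behind the grasp point.
Start: joints at [-1.426, 0.259, 1.535, -0, 1.348, -0.203], TCP at [187.478, -517.066, 216.353] pointing down, gripper open.
Joint ranges: [-3.14, 3.14], [-0.91, 2.08], [0.19, 2.58], [-1.22, 4.36], [0.22, 2.71], [-3.12, 3.12]. Speed limits (rad/s): [2.57, 2.57, 3.14, 3.14, 3.14, 3.14].

## Interface

Orientations are given as a rotation vector (axis times angle).
In Python, from bench import robot gives the robot as it stands. The module is installed in compiled form; this text tells all that it offers.
- The arm moves only by the tool carry_out, never from a script. Its argument "rows" is a list of rows, each an object of numbers: "x", "y", "z": the shift along the tool's x, y, z in mm; "wx", "wy", "wz": the turn, a rotation vector about the tool's x, y, z in degrees; "hand": the opening, from 0 (shut) to 1 (fully open). In form: [{"x": .., "y": .., "z": .., "wx": .., "wy": .., "wz": .., "hand": ..}, ...]. A call has 1 to 20 rows; each row shifts and turns the pose as measured when the row begins, along the tool's axes as they then stand; what a row does not reach is not made up. A row lasts 1/12 s, in which the tool goes at most 41.7 mm and 7.16 degrees, less where a joint would pass 70% of its speed; a pose out of reach is approached as far as the arm can. A call is refused whole if a number of a shift passes 41.7 or a number of a turn 7.16, either way. A call with a gripper value outside its range is refused whole. The fingers move at their own pace and stop on an object; the grip force is fixed at half the most. Time passes only in rows, so rows that do not move let the fingers close. It gives the time, the measured TCP pose, the force and the opening at its end, in the units of the state.
- robot.state(): the state, without advancing time (a new reading comes with each control period).
- robot.camera(name): name is "side" or "top" or "wrist"; returns a dict with "frame" (420x560x3 uint8, blue, green, red), "range_z" (420x560 float32, mm along the optical axis (not along the pixel's ray), 0 where there is no reading), "mtx" (3x3 intrinsics, pixels), "dist_coeffs" ([k1, k2, p1, p2, k3] as OpenCV has them; the pictures are not rectified), "eye" and "rotation" of the camera in the world. Camera axes: x right, y up, looking along -z (the intrinsics and any distortion apply to the point x, -y, -z); pixel columns grow to the right and rows downward; lengths in mm; the calibration is good to about 2 mm. A picture is of the moment at which its call begins.
- robot.sign_off(): hands the job in, once; it reports no verdict.
The state is a dict: "clock": time; "q": joint angles; "qd": joint speeds; "joint_efforts": joint torques, N m; "eef_pos": TCP position; "orientation": TCP orientation; "ft_force": force on the tool from outside, world axes, zero at the start; "wrist_torque": the same for the moment, N m; "grip_width": opening from 0.0 (shut) to 1.0 (fully open).
Only numpy, scipy, OpenCV 4.12 (cv2) and the standard library are available. Lean on these libraries where they do the work, as an engineer would, in place of code of your own. Each camera call takes 0.05 s, during which the arm holds its last target.

## Working session

There is one attempt and no reset: what is moved stays moved. The work goes in short steps, Python scripts to look and compute and a tool call to move; the robot and the scene stay as the last step left them, time stands still between calls to the robot, and variables do not carry over. Pictures are saved under pics/ and viewed, and the job is handed in when it is done.

Besides the shell and the picture viewer there is one more tool, called after "Call:" as name(argument=value, ...), one argument or row to a line, values as JSON. carry_out: Moves the arm, as the interface text tells. Its arguments: {"type":"object","properties":{"rows":{"type":"array","items":{"type":"object","properties":{"x":{"type":"number"},"y":{"type":"number"},"z":{"type":"number"},"wx":{"type":"number"},"wy":{"type":"number"},"wz":{"type":"number"},"hand":{"type":"number"}}}}},"required":["rows"]}

```bash
mkdir -p pics; cat > h.py <<'E'
import numpy as np, cv2
from bench import robot
def cam(n,save=None):
    c=robot.camera(n)
    if save: cv2.imwrite('pics/'+save,c['frame'])
    np.savez(''+(save or n)+'.npz',**{k:np.array(v) for k,v in c.items()})
    return c
def load(f): return dict(np.load(''+f+'.npz'))
def px(c,u,v,z=None,plane=None):
    p=cv2.undistortPoints(np.array([[[u,v]]],float),np.array(c['mtx']),np.array(c['dist_coeffs']))[0,0]
    d=np.array([p[0],-p[1],-1.0]); R=np.array(c['rotation']); R=R if R.shape==(3,3) else cv2.Rodrigues(R)[0]
    e=np.array(c['eye']); dw=R@d
    if plane is not None: return e+dw*(plane-e[2])/dw[2]
    if z is None: z=c['range_z'][int(round(v)),int(round(u))]
    return e+dw*z
def cloud(c):
    h,w=c['range_z'].shape
    uv=np.stack(np.meshgrid(np.arange(w),np.arange(h)),-1).reshape(-1,1,2).astype(float)
    p=cv2.undistortPoints(uv,np.array(c['mtx']),np.array(c['dist_coeffs']))[:,0]
    d=np.c_[p[:,0],-p[:,1],-np.ones(len(p))]; z=c['range_z'].reshape(-1,1)
    R=np.array(c['rotation']); P=np.array(c['eye'])+(d*z)@R.T
    P[z[:,0]==0]=np.nan
    return P.reshape(h,w,3)
E
python3 - <<'E'
from h import *
for n in ['side','top','wrist']:
    c=cam(n,n+'0.png'); print(n,c['eye'],np.round(c['rotation'],3).tolist(),np.shape(c['rotation']),c['mtx'][0],c['dist_coeffs'])
s=robot.state(); print(s)
E
```

```text
side [217.05315035 987.07329075 684.40168526] [0.228, -1.43, -2.532] (3,) [455.46143308   0.         276.03427059] [-0.09868802  0.          0.          0.          0.        ]
top [ 304.82730346   38.78973137 1113.56512068] [0.161, -0.163, -1.634] (3,) [386.47741635   0.         287.21121251] [0.01139425 0.         0.         0.         0.        ]
wrist [ 267.46637658 -488.5411973   382.79295283] [-0.265, 0.188, -1.213] (3,) [347.79547397   0.         274.29702834] [-0.08605439  0.          0.          0.          0.        ]
{'clock': 0.15, 'q': array([-1.42581817e+00,  2.59181031e-01,  1.53578509e+00,  8.51238809e-06,
        1.34799652e+00, -2.02806411e-01]), 'qd': array([ 0.0010347 , -0.00182951, -0.00102875,  0.00083845, -0.00056618,
       -0.00142371]), 'joint_efforts': array([ 1.89731232e-03, -4.37643063e+01, -2.84235013e+01,  7.18831806e-02,
        3.80758184e-02, -1.02170031e-04]), 'eef_pos': array([ 187.41164344, -516.66113466,  215.72446064]), 'orientation': array([ 2.03298323,  0.35852941, -2.03288435]), 'ft_force': array([-0.38243066, -0.21408654,  0.09745123]), 'wrist_torque': array([ 0.02228251, -0.01426558,  0.01751038]), 'grip_width': 1.0012267090041491}
```

```bash
python3 - <<'E'
s=open('h.py').read()
s=s.replace("R=np.array(c['rotation']); P=","R=cv2.Rodrigues(np.array(c['rotation']))[0]; P=")
open('h.py','w').write(s)
E
ls
```

```text
h.py
pics
side0.png.npz
top0.png.npz
wrist0.png.npz
```

View pics/top0.png

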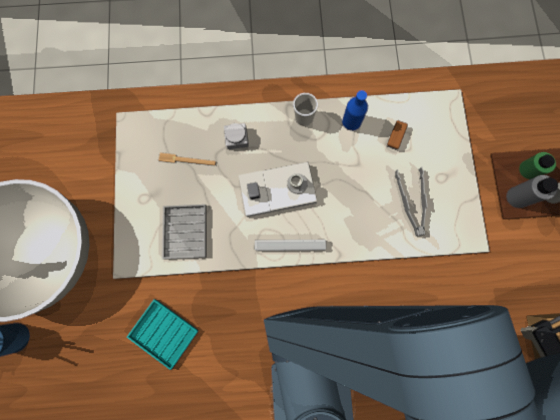

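View pics/side0.png

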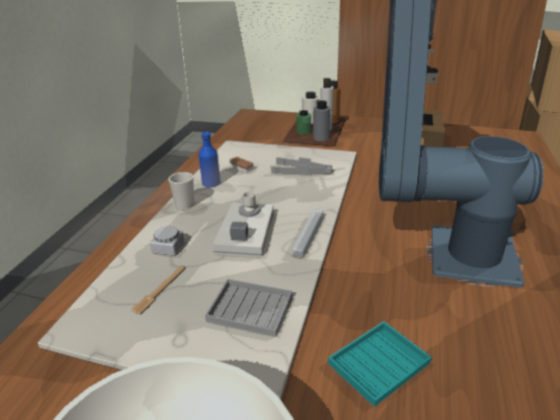

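View pics/wrist0.png

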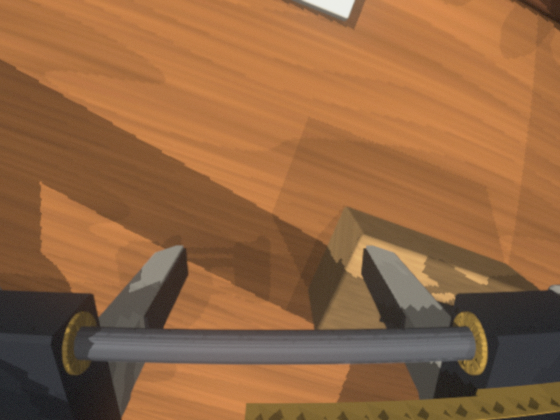

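The top view shows these candidates:
- The grey ribbed soap dish is at (185,232). The turquoise lookalike at (165,333) is not meant.
- The plug head is at (253,190) on the white unit at (278,190). The eye bath on its tray is at (297,183). The tumbler at (305,108) and the tin at (236,135) are bystanders.
- The tongs are at (412,200), with the hinge at (420,232) and the jaws toward the top of the image. The case at (290,245) is a bystander.

Next I'll take a close crop and measure.

```bash
python3 - <<'E'
from h import *
c=load('top0.png'); P=cloud(c)
f=c['frame'][80:280,140:480]
a=cv2.resize(c['frame'][150:270,150:340],None,fx=4,fy=4,interpolation=cv2.INTER_CUBIC); cv2.imwrite('pics/cropA.png',a)
a=cv2.resize(c['frame'][150:250,370:450],None,fx=6,fy=6,interpolation=cv2.INTER_CUBIC); cv2.imwrite('pics/cropB.png',a)
print('marble',np.nanmedian(P[200:240,340:380,2]))
for n in ['top0.png','side0.png']:
    c=load(n);P=cloud(c)
    Q=P.reshape(-1,3); Q=Q[np.isfinite(Q[:,0])]
    m=(Q[:,0]>330)&(Q[:,0]<640)&(Q[:,1]>-300)&(Q[:,1]<400)
    img=np.zeros((310,700),np.float32)
    print(n,[ (round(k)) for k in np.percentile(Q[m][:,2],[1,50,99])])
c=load('top0.png')
for name,u,v in [('dish',185,232),('plug',253,190),('cup',297,183),('hinge',420,232),('jawL',400,173),('jawR',422,171),('bottle',361,97),('tumbler',305,108),('brush',398,135),('caseL',255,245),('caseR',328,245),('tin',236,132)]:
    print(name,np.round(px(c,u,v)))
E
```

```text
marble 14.237288854337976
top0.png [-4, 15, 77]
side0.png [-1, 17, 84]
dish [473. 325.  22.]
plug [567. 121.  81.]
cup [581.  -2.  73.]
hinge [ 424. -334.   42.]
jawL [ 605. -309.   15.]
jawR [ 601. -366.   37.]
bottle [ 770. -181.  183.]
tumbler [828. -46.  21.]
brush [ 713. -310.   42.]
caseL [421. 126.  38.]
caseR [409. -79.  13.]
tin [747. 162.  64.]
```

View pics/cropA.png

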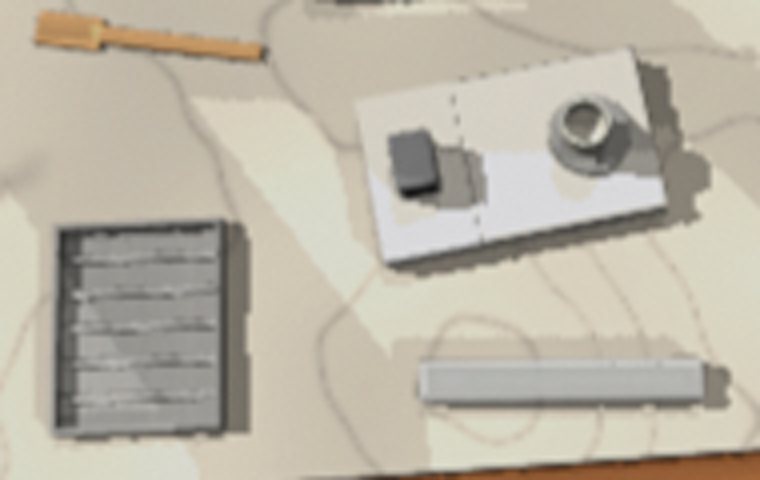

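View pics/cropB.png

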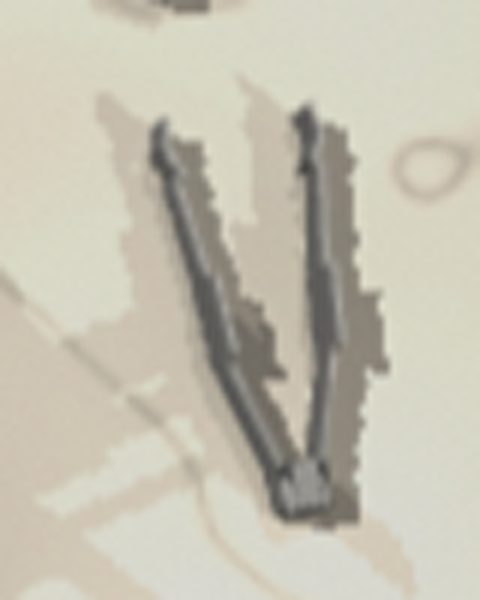

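```bash
python3 - <<'E'
from h import *
c=load('top0.png')
A=lambda u,v,z:px(c,150+u/4-.4,150+v/4-.4,plane=z)
B=lambda u,v,z:px(c,370+u/6-.4,150+v/6-.4,plane=z)
uc=[A(*k,45) for k in [(358,100),(632,48),(665,205),(388,262)]]
for k in uc: print('uc',np.round(k))
print('unit c',np.mean(uc,0), [np.linalg.norm(uc[i]-uc[i-1]) for i in range(4)])
d=(uc[0]+uc[3]-uc[1]-uc[2]); print('unit y yaw deg',np.degrees(np.arctan2(-d[0],d[1])))
d=(uc[1]+uc[0]-uc[3]-uc[2]); print('x yaw deg',np.degrees(np.arctan2(d[1],d[0])))
dc=[A(*k,33) for k in [(55,225),(222,220),(222,433),(55,435)]]
for k in dc: print('dc',np.round(k))
print('dish c',np.mean(dc,0))
print('tray',A(598,135,55),'rim',A(587,122,100))
P=cloud(c)
Q=P[150:270,150:340].reshape(-1,3)
s=Q[(Q[:,2]>78)&(Q[:,2]<90)&(Q[:,1]>60)]; print('plugtop',s.mean(0),s.min(0),s.max(0),len(s))
r=cv2.minAreaRect(s[:,:2].astype(np.float32)); print(r)
s=Q[(Q[:,2]>85)&(Q[:,2]<110)&(Q[:,1]<60)]; print('cup',np.median(s,0),s.min(0),s.max(0),len(s))
for n,k in dict(jL=(160,135,41),jR=(305,120,41),gL=(212,315,51),gR=(325,305,51),hin=(302,488,45)).items(): print(n,np.round(B(*k),1))
Q=P[150:250,370:450].reshape(-1,3)
s=Q[(Q[:,2]>30)];print(len(s))
for x in range(420,620,15):
    t=s[(s[:,0]>=x)&(s[:,0]<x+15)]; 
    if len(t): print(x,np.round(np.sort(t[:,1])).astype(int).tolist(), np.round(t[:,2].max()))
E
```

```text
uc [625. 161.  45.]
uc [650. -38.  45.]
uc [532. -52.  45.]
uc [505. 145.  45.]
unit c [578.10757618  53.75712681  45.        ] [np.float64(120.59060834923288), np.float64(200.84693112607138), np.float64(118.1950022209903), np.float64(199.32889968949797)]
unit y yaw deg 7.485236614021701
x yaw deg 7.178127237300996
dc [551. 382.  33.]
dc [546. 263.  33.]
dc [395. 267.  33.]
dc [402. 383.  33.]
dish c [473.61482085 323.72472396  33.        ]
tray [584.16877489  -8.59220652  55.        ] rim [5.81908688e+02 1.79093735e-01 1.00000000e+02]
plugtop [569.9773765  120.45880105  82.22774453] [550.57693248 104.49986124  78.05815387] [590.05062063 136.46578591  87.96976168] 150
((570.4219970703125, 120.44784545898438), (39.32536697387695, 29.137561798095703), 7.827495574951172)
cup [587.14547472   0.94233486  97.17657154] [567.40102335 -15.6459198   85.0480718 ] [600.30902684  17.42843069 102.76904111] 66
jL [ 601.4 -290.6   41. ]
jR [ 603.9 -360.7   41. ]
gL [ 510.  -300.7   51. ]
gR [ 511.1 -353.8   51. ]
hin [ 427.  -333.2   45. ]
379
420 [-347, -347, -346, -346, -346, -345, -343, -343, -34
[... 1557 characters left out ...]
, -364, -362, -362, -361, -361, -361, -361, -361, -360, -304, -304, -302, -302, -302, -302, -301, -301, -300, -300, -300] 42.0
555 [-366, -364, -363, -363, -363, -363, -362, -362, -362, -362, -303, -301, -301, -300, -300, -299, -299, -298, -298, -298, -298, -297, -297] 43.0
570 [-366, -365, -365, -365, -364, -364, -364, -364, -363, -363, -362, -299, -298, -298, -297, -297, -296, -296, -296, -295, -294] 44.0
585 [-368, -368, -367, -367, -366, -365, -365, -364, -363, -362, -361, -300, -298, -297, -296, -296, -295, -294, -294, -294, -293, -293, -293, -293, -292] 43.0
600 [-367, -366, -366, -366, -366, -365, -365, -365, -365, -364, -364, -364, -363, -298, -296, -295, -294, -293, -293, -292] 44.0
```

```bash
cat > go.py <<'E'
import sys
from h import *
from scipy.spatial.transform import Rotation as Ro
def go(x,y,z,jawyaw=None):
    """target TCP, tool down, jaw axis (tool y) at world angle jawyaw deg mod 180"""
    s=robot.state(); R=Ro.from_rotvec(s['orientation']).as_matrix(); p=np.array(s['eef_pos'])
    cur=np.degrees(np.arctan2(R[1,1],R[0,1]))
    print('t',round(s['clock'],2),'p',np.round(p,1),'jawyaw',round(cur,2),'toolx',np.round(R[:,0],3),'g',round(s['grip_width'],3),'F',np.round(s['ft_force'],1),'q6',round(s['q'][5],2))
    d=np.array([x,y,z])-p
    print('world d',np.round(d,1),'tool d',np.round(R.T@d,1))
    if jawyaw is not None:
        for k in (0,180,-180):
            w=(jawyaw+k-cur+180)%360-180
            a=np.radians(jawyaw+k); ty=np.array([np.cos(a),np.sin(a),0]); tx=np.array([0,0,-1.]); T=np.c_[tx,ty,np.cross(tx,ty)]
            rv=np.degrees(Ro.from_matrix(R.T@T).as_rotvec())
            print('turn to',jawyaw+k,np.round(rv,1))
if __name__=='__main__': go(*map(float,sys.argv[1:]))
E
python3 go.py 570 120.5 230 97.5;python3 go.py 570 120.5 230 7.5
```

```text
t 0.15 p [ 187.4 -516.7  215.7] jawyaw -70.07 toolx [-0.     0.001 -1.   ] g 1.001 F [-0.4 -0.2  0.1] q6 -0.2
world d [382.6 637.2  14.3] tool d [ -13.5 -468.6 -576.8]
turn to 97.5 [-1.676e+02 -1.000e-01 -0.000e+00]
turn to 277.5 [12.4 -0.   0.1]
turn to -82.5 [12.4 -0.   0.1]
t 0.15 p [ 187.4 -516.7  215.7] jawyaw -70.07 toolx [-0.     0.001 -1.   ] g 1.001 F [-0.4 -0.2  0.1] q6 -0.2
world d [382.6 637.2  14.3] tool d [ -13.5 -468.6 -576.8]
turn to 7.5 [-77.6  -0.1   0.1]
turn to 187.5 [1.024e+02 1.000e-01 1.000e-01]
turn to -172.5 [1.024e+02 1.000e-01 1.000e-01]
```

Call:
carry_out(
  rows=[
    {"wx": 6.2, "x": -6},
    {"wx": 6.2, "x": -6},
  ],
)

```text
schema error: expected keys x, y, z, wx, wy, wz, hand
```

```bash
python3 go.py 570 120.5 200 -82.5
```

```text
t 0.15 p [ 187.4 -516.7  215.7] jawyaw -70.07 toolx [-0.     0.001 -1.   ] g 1.001 F [-0.4 -0.2  0.1] q6 -0.2
world d [382.6 637.2 -15.7] tool d [  16.5 -468.6 -576.8]
turn to -82.5 [12.4 -0.   0.1]
turn to 97.5 [-1.676e+02 -1.000e-01 -0.000e+00]
turn to -262.5 [-1.676e+02 -1.000e-01 -0.000e+00]
```

Call:
carry_out(
  rows=[
    {"x": 0, "y": 0, "z": 0, "wx": 6.2, "wy": 0, "wz": 0, "hand": 1},
    {"x": 0, "y": 0, "z": 0, "wx": 6.2, "wy": 0, "wz": 0, "hand": 1},
  ],
)

```text
clock: 0.32
eef_pos: [187.3, -516.1, 214.9]
orientation: [2.157, 0.141, -2.157]
ft_force: [0.6, 0.2, 1.0]
grip_width: 0.999
```

```bash
python3 go.py 570 120.5 200 -82.5
```

```text
t 0.32 p [ 187.3 -516.1  214.9] jawyaw -82.72 toolx [-0.     0.003 -1.   ] g 0.999 F [0.6 0.2 1. ] q6 0.02
world d [382.7 636.6 -14.9] tool d [  16.7 -583.  -460.2]
turn to -82.5 [-0.2  0.   0.2]
turn to 97.5 [179.8   0.3  -0. ]
turn to -262.5 [179.8   0.3  -0. ]
```

Call:
carry_out(
  rows=[
    {"x": 0, "y": -31, "z": -24, "wx": 0, "wy": 0, "wz": 0, "hand": 1},
    {"x": 0, "y": -31, "z": -24, "wx": 0, "wy": 0, "wz": 0, "hand": 1},
    {"x": 0, "y": -31, "z": -24, "wx": 0, "wy": 0, "wz": 0, "hand": 1},
    {"x": 0, "y": -31, "z": -24, "wx": 0, "wy": 0, "wz": 0, "hand": 1},
    {"x": 0, "y": -31, "z": -24, "wx": 0, "wy": 0, "wz": 0, "hand": 1},
    {"x": 0, "y": -31, "z": -24, "wx": 0, "wy": 0, "wz": 0, "hand": 1},
    {"x": 0, "y": -31, "z": -24, "wx": 0, "wy": 0, "wz": 0, "hand": 1},
    {"x": 0, "y": -31, "z": -24, "wx": 0, "wy": 0, "wz": 0, "hand": 1},
    {"x": 0, "y": -31, "z": -24, "wx": 0, "wy": 0, "wz": 0, "hand": 1},
    {"x": 0, "y": -31, "z": -24, "wx": 0, "wy": 0, "wz": 0, "hand": 1},
    {"x": 0, "y": -31, "z": -24, "wx": 0, "wy": 0, "wz": 0, "hand": 1},
    {"x": 0, "y": -31, "z": -24, "wx": 0, "wy": 0, "wz": 0, "hand": 1},
    {"x": 0, "y": -31, "z": -24, "wx": 0, "wy": 0, "wz": 0, "hand": 1},
    {"x": 0, "y": -31, "z": -24, "wx": 0, "wy": 0, "wz": 0, "hand": 1},
    {"x": 0, "y": -31, "z": -24, "wx": 0, "wy": 0, "wz": 0, "hand": 1},
  ],
)

```text
clock: 1.57
eef_pos: [496.6, 4.9, 212.5]
orientation: [2.167, 0.118, -2.172]
ft_force: [0.5, -0.5, 0.1]
grip_width: 0.998
```

```bash
python3 go.py 570 120.5 200 -82.5
```

```text
t 1.57 p [496.6   4.9 212.5] jawyaw -84.0 toolx [-0.002  0.004 -1.   ] g 0.998 F [ 0.5 -0.5  0.1] q6 1.25
world d [ 73.4 115.6 -12.5] tool d [  12.8 -107.2  -85.1]
turn to -82.5 [-1.5  0.1  0.2]
turn to 97.5 [ 1.785e+02  4.000e-01 -1.000e-01]
turn to -262.5 [ 1.785e+02  4.000e-01 -1.000e-01]
```

Call:
carry_out(
  rows=[
    {"x": 0, "y": -30, "z": -24, "wx": -0.7, "wy": 0, "wz": 0, "hand": 1},
    {"x": 0, "y": -30, "z": -24, "wx": -0.7, "wy": 0, "wz": 0, "hand": 1},
    {"x": 0, "y": -30, "z": -24, "wx": -0.7, "wy": 0, "wz": 0, "hand": 1},
    {"x": 0, "y": -20, "z": -16, "wx": 0, "wy": 0, "wz": 0, "hand": 1},
    {"x": 0, "y": 0, "z": 0, "wx": 0, "wy": 0, "wz": 0, "hand": 1},
  ],
)

```text
clock: 1.98
eef_pos: [574.5, 139.1, 210.9]
orientation: [2.144, 0.168, -2.149]
ft_force: [0.3, 0.1, 0.3]
grip_width: 0.999
```

```bash
python3 go.py 570 120.5 76 -82.5; python3 -c "
from h import *
cam('wrist','wrist1.png'); cam('side','side1.png')"
```

```text
t 1.98 p [574.5 139.1 210.9] jawyaw -81.4 toolx [-0.003  0.006 -1.   ] g 0.999 F [0.3 0.1 0.3] q6 1.46
world d [  -4.5  -18.6 -134.9] tool d [134.8  18.7   7. ]
turn to -82.5 [1.1 0.1 0.4]
turn to 97.5 [-178.9   -0.6    0.2]
turn to -262.5 [-178.9   -0.6    0.2]
```

View pics/wrist1.png

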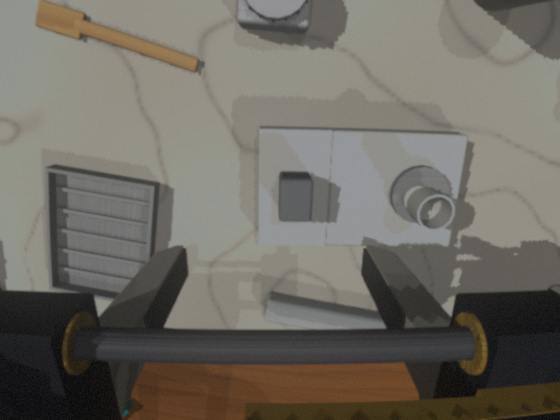

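The wrist view shows the grey plug head at (295,196) on the unit, the cup rim at (436,211) and the tray at (423,197). The soap dish is at (103,232).

```bash
python3 - <<'E'
from h import *
for n in ('wrist1.png','side1.png'):
    c=load(n); P=cloud(c); Q=P.reshape(-1,3); Q=Q[np.isfinite(Q[:,0])]
    Q=Q[(Q[:,0]>500)&(Q[:,0]<650)]
    s=Q[(Q[:,2]>79)&(Q[:,2]<88)&(Q[:,1]>80)&(Q[:,1]<160)]
    print(n,len(s)); 
    if len(s)>5: print(s.mean(0),cv2.minAreaRect(s[:,:2].astype(np.float32)))
    s=Q[(Q[:,2]>97)&(Q[:,2]<104)&(Q[:,1]>-40)&(Q[:,1]<40)]
    if len(s)>5: print('cup',s.mean(0),cv2.minAreaRect(s[:,:2].astype(np.float32)))
c=load('wrist1.png')
for k in [(258,127),(465,135),(448,245),(258,245)]: print(np.round(px(c,*k,plane=45),1))
print('tray',px(c,422,196,plane=55),'rim',px(c,436,211,plane=100))
E
```

```text
wrist1.png 1372
[572.62117803 120.27361857  81.52102951] ((572.1052856445312, 119.86553955078125), (39.518394470214844, 29.689924240112305), 8.56287670135498)
cup [5.84081931e+02 4.60279971e-01 9.86386795e+01] ((584.3046875, 0.34433746337890625), (33.66212463378906, 32.8426513671875), 19.226730346679688)
side1.png 129
[568.78637785 123.1176061   83.87664949] ((569.2234497070312, 119.910400390625), (39.901790618896484, 32.91434860229492), 10.489017486572266)
cup [583.09515069  -1.25544485  99.86568453] ((582.03125, -0.47630882263183594), (31.640411376953125, 35.609466552734375), 9.761238098144531)
[627.  163.2  45. ]
[651.6 -35.7  45. ]
[536.8 -53.3  45. ]
[507.  146.7  45. ]
tray [587.30851288  -4.84415352  55.        ] rim [586.21626191   0.79866417 100.        ]
```

Call:
carry_out(
  rows=[
    {"x": 10, "y": 9.5, "z": 2, "wx": 0.5, "wy": 0, "wz": 0, "hand": 1},
    {"x": 20, "y": 9.5, "z": 2, "wx": 0, "wy": 0, "wz": 0, "hand": 1},
    {"x": 25, "y": 0, "z": 0, "wx": 0, "wy": 0, "wz": 0, "hand": 1},
    {"x": 15, "y": 0, "z": 0, "wx": 0, "wy": 0, "wz": 0, "hand": 1},
    {"x": 0, "y": 0, "z": 0, "wx": 0, "wy": 0, "wz": 0, "hand": 1},
  ],
)

```text
clock: 2.5
eef_pos: [568.2, 107.1, 137.5]
orientation: [2.149, 0.144, -2.158]
ft_force: [-0.2, -0.1, 0.5]
grip_width: 1.004
```

```bash
python3 go.py 571 120 77 -82
```

```text
t 2.5 p [568.2 107.1 137.5] jawyaw -82.4 toolx [-0.004  0.001 -1.   ] g 1.004 F [-0.2 -0.1  0.5] q6 1.43
world d [  2.8  12.9 -60.5] tool d [ 60.5 -12.3  -4.7]
turn to -82.0 [-0.4  0.2  0.1]
turn to 98.0 [ 1.796e+02  1.000e-01 -3.000e-01]
turn to -262.0 [ 1.796e+02  1.000e-01 -3.000e-01]
```

Call:
carry_out(
  rows=[
    {"x": 5, "y": -6, "z": -3, "wx": 0, "wy": 0, "wz": 0, "hand": 1},
    {"x": 10, "y": -3, "z": -1, "wx": 0, "wy": 0, "wz": 0, "hand": 1},
    {"x": 10, "y": 0, "z": 0, "wx": 0, "wy": 0, "wz": 0, "hand": 1},
    {"x": 5, "y": 0, "z": 0, "wx": 0, "wy": 0, "wz": 0, "hand": 1},
    {"x": 0, "y": 0, "z": 0, "wx": 0, "wy": 0, "wz": 0, "hand": 1},
  ],
)

```text
clock: 2.92
eef_pos: [570.5, 112.4, 106.2]
orientation: [2.153, 0.136, -2.16]
ft_force: [0.4, 0.2, -0.1]
grip_width: 0.997
```

```bash
python3 go.py 571 120 77 -82
```

```text
t 2.92 p [570.5 112.4 106.2] jawyaw -82.79 toolx [-0.003 -0.    -1.   ] g 0.997 F [ 0.4  0.2 -0.1] q6 1.45
world d [  0.5   7.6 -29.2] tool d [29.2 -7.5 -1.6]
turn to -82.0 [-0.8  0.2  0. ]
turn to 98.0 [179.2   0.   -0.3]
turn to -262.0 [179.2   0.   -0.3]
```

Call:
carry_out(
  rows=[
    {"x": 5, "y": -5, "z": -1, "wx": -0.5, "wy": 0, "wz": 0, "hand": 1},
    {"x": 8, "y": -4, "z": 0, "wx": -0.3, "wy": 0, "wz": 0, "hand": 1},
    {"x": 8, "y": 0, "z": 0, "wx": 0, "wy": 0, "wz": 0, "hand": 1},
    {"x": 3, "y": 0, "z": 0, "wx": 0, "wy": 0, "wz": 0, "hand": 1},
    {"x": 0, "y": 0, "z": 0, "wx": 0, "wy": 0, "wz": 0, "hand": 1},
  ],
)

```text
clock: 3.33
eef_pos: [571.0, 123.3, 80.6]
orientation: [2.146, 0.154, -2.148]
ft_force: [-0.1, -0.1, 0.4]
grip_width: 0.999
```

```bash
python3 go.py 571 120 77 -82
```

```text
t 3.33 p [571.  123.3  80.6] jawyaw -81.81 toolx [-0.001  0.    -1.   ] g 0.999 F [-0.1 -0.1  0.4] q6 1.45
world d [-0.  -3.3 -3.6] tool d [3.6 3.3 0.5]
turn to -82.0 [0.2 0.  0. ]
turn to 98.0 [-1.798e+02 -0.000e+00  1.000e-01]
turn to -262.0 [-1.798e+02 -0.000e+00  1.000e-01]
```

Call:
carry_out(
  rows=[
    {"x": 3, "y": 2.5, "z": 0, "wx": 0, "wy": 0, "wz": 0, "hand": 1},
    {"x": 0, "y": 0.5, "z": 0, "wx": 0, "wy": 0, "wz": 0, "hand": 0.6},
    {"x": 0, "y": 0, "z": 0, "wx": 0, "wy": 0, "wz": 0, "hand": 0.2},
    {"x": 0, "y": 0, "z": 0, "wx": 0, "wy": 0, "wz": 0, "hand": 0},
    {"x": 0, "y": 0, "z": 0, "wx": 0, "wy": 0, "wz": 0, "hand": 0},
    {"x": 0, "y": 0, "z": 0, "wx": 0, "wy": 0, "wz": 0, "hand": 0},
    {"x": 0, "y": 0, "z": 0, "wx": 0, "wy": 0, "wz": 0, "hand": 0},
  ],
)

```text
clock: 3.92
eef_pos: [572.2, 119.8, 77.9]
orientation: [2.148, 0.154, -2.147]
ft_force: [0.1, 0.0, -0.3]
grip_width: 0.62
```

```bash
python3 go.py 571 120 77 -82
```

```text
t 3.92 p [572.2 119.8  77.9] jawyaw -81.81 toolx [ 0.001 -0.    -1.   ] g 0.62 F [ 0.1  0.  -0.3] q6 1.44
world d [-1.2  0.2 -0.9] tool d [ 0.9 -0.3  1.1]
turn to -82.0 [ 0.2 -0.  -0. ]
turn to 98.0 [-179.8    0.    -0. ]
turn to -262.0 [-179.8    0.    -0. ]
```

Call:
carry_out(
  rows=[
    {"x": 0, "y": 0, "z": 0, "wx": 0, "wy": 0, "wz": 0, "hand": 0},
    {"x": 0, "y": 0, "z": 0, "wx": 0, "wy": 0, "wz": 0, "hand": 0},
    {"x": 0, "y": 0, "z": 0, "wx": 0, "wy": 0, "wz": 0, "hand": 0},
    {"x": 0, "y": 0, "z": 0, "wx": 0, "wy": 0, "wz": 0, "hand": 0},
    {"x": 0, "y": 0, "z": 0, "wx": 0, "wy": 0, "wz": 0, "hand": 0},
    {"x": 0, "y": 0, "z": 0, "wx": 0, "wy": 0, "wz": 0, "hand": 0},
    {"x": 0, "y": 0, "z": 0, "wx": 0, "wy": 0, "wz": 0, "hand": 0},
  ],
)

```text
clock: 4.5
eef_pos: [572.4, 119.9, 78.4]
orientation: [2.149, 0.154, -2.146]
ft_force: [0.5, -0.7, 0.2]
grip_width: 0.309
```

```bash
python3 go.py 571 120 77 -82
```

```text
t 4.5 p [572.4 119.9  78.4] jawyaw -81.81 toolx [ 0.001 -0.    -1.   ] g 0.309 F [ 0.5 -0.7  0.2] q6 1.44
world d [-1.4  0.1 -1.4] tool d [ 1.4 -0.3  1.4]
turn to -82.0 [ 0.2 -0.1 -0. ]
turn to 98.0 [-1.798e+02  0.000e+00 -1.000e-01]
turn to -262.0 [-1.798e+02  0.000e+00 -1.000e-01]
```

Gripped, at an opening of 28.7 mm. Now I'll pull straight up.

Call:
carry_out(
  rows=[
    {"x": -4, "y": 0, "z": 0, "wx": 0, "wy": 0, "wz": 0, "hand": 0},
    {"x": -6, "y": 0, "z": 0, "wx": 0, "wy": 0, "wz": 0, "hand": 0},
    {"x": -8, "y": 0, "z": 0, "wx": 0, "wy": 0, "wz": 0, "hand": 0},
    {"x": -8, "y": 0, "z": 0, "wx": 0, "wy": 0, "wz": 0, "hand": 0},
    {"x": -8, "y": 0, "z": 0, "wx": 0, "wy": 0, "wz": 0, "hand": 0},
    {"x": -8, "y": 0, "z": 0, "wx": 0, "wy": 0, "wz": 0, "hand": 0},
    {"x": -8, "y": 0, "z": 0, "wx": 0, "wy": 0, "wz": 0, "hand": 0},
  ],
)

```text
clock: 5.08
eef_pos: [571.2, 119.8, 131.7]
orientation: [2.145, 0.154, -2.149]
ft_force: [-0.5, -0.2, -2.0]
grip_width: 0.315
```

```bash
python3 go.py 474 324 130 -82; python3 -c "
from h import *
cam('side','side2.png')"
```

```text
t 5.08 p [571.2 119.8 131.7] jawyaw -81.81 toolx [-0.002 -0.    -1.   ] g 0.315 F [-0.5 -0.2 -2. ] q6 1.44
world d [-97.2 204.2  -1.7] tool d [   1.9 -216.    67.1]
turn to -82.0 [0.2 0.1 0. ]
turn to 98.0 [-179.8   -0.     0.2]
turn to -262.0 [-179.8   -0.     0.2]
```

View pics/side2.png

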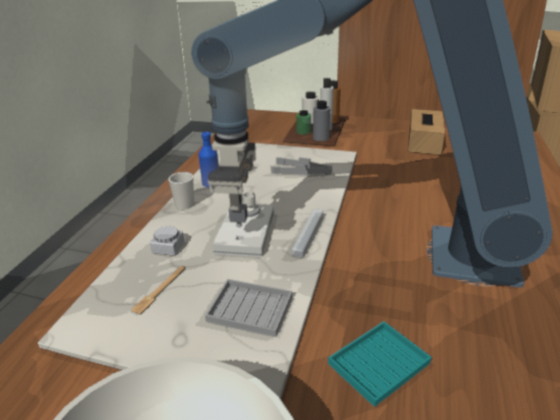

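The side view shows the plug held in the fingers at (238,213), clear of the socket hole at (238,238). Next, the dish.

Call:
carry_out(
  rows=[
    {"x": -2, "y": -28, "z": 9, "wx": 0, "wy": 0, "wz": 0, "hand": 0},
    {"x": 0, "y": -30, "z": 9, "wx": 0, "wy": 0, "wz": 0, "hand": 0},
    {"x": 0, "y": -30, "z": 9, "wx": 0, "wy": 0, "wz": 0, "hand": 0},
    {"x": 0, "y": -30, "z": 9, "wx": 0, "wy": 0, "wz": 0, "hand": 0},
    {"x": 0, "y": -30, "z": 9, "wx": 0, "wy": 0, "wz": 0, "hand": 0},
    {"x": 0, "y": -25, "z": 9, "wx": 0, "wy": 0, "wz": 0, "hand": 0},
    {"x": 0, "y": -15, "z": 5, "wx": 0, "wy": 0, "wz": 0, "hand": 0},
    {"x": 0, "y": -5, "z": 2, "wx": 0, "wy": 0, "wz": 0, "hand": 0},
    {"x": 0, "y": 0, "z": 0, "wx": 0, "wy": 0, "wz": 0, "hand": 0},
  ],
)

```text
clock: 5.88
eef_pos: [484.8, 308.6, 141.3]
orientation: [2.163, 0.15, -2.137]
ft_force: [-0.0, -0.7, -1.2]
grip_width: 0.314
```

```bash
python3 go.py 474 324 80 -82; python3 -c "
from h import *
cam('wrist','wrist2.png')"
```

```text
t 5.88 p [484.8 308.6 141.3] jawyaw -82.07 toolx [ 0.012  0.001 -1.   ] g 0.314 F [-0.  -0.7 -1.2] q6 1.81
world d [-10.8  15.4 -61.3] tool d [ 61.1 -16.8   9.3]
turn to -82.0 [-0.1 -0.7 -0. ]
turn to 98.0 [179.9  -0.    1.1]
turn to -262.0 [179.9  -0.    1.1]
```

View pics/wrist2.png

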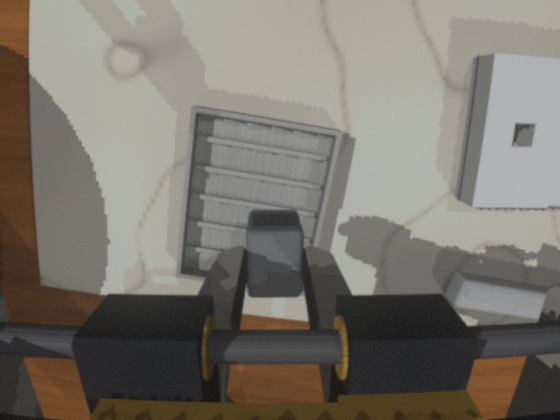

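The wrist view shows the plug head at (274,255) between the fingers over the steel dish. The dish corners are at (195,108), (340,132) and (180,275). The socket at (523,133) is empty. I'll centre the plug and lower it.

Call:
carry_out(
  rows=[
    {"x": 5, "y": -9, "z": 5, "wx": 0, "wy": -0.5, "wz": 0, "hand": 0},
    {"x": 12, "y": -6, "z": 3, "wx": 0, "wy": 0, "wz": 0, "hand": 0},
    {"x": 14, "y": 0, "z": 0, "wx": 0, "wy": 0, "wz": 0, "hand": 0},
    {"x": 10, "y": 0, "z": 0, "wx": 0, "wy": 0, "wz": 0, "hand": 0},
    {"x": 4, "y": 0, "z": 0, "wx": 0, "wy": 0, "wz": 0, "hand": 0},
    {"x": 0, "y": 0, "z": 0, "wx": 0, "wy": 0, "wz": 0, "hand": 0},
  ],
)

```text
clock: 6.43
eef_pos: [478.3, 318.6, 94.2]
orientation: [2.158, 0.14, -2.149]
ft_force: [0.1, 0.8, -0.9]
grip_width: 0.307
```

```bash
python3 go.py 474 324 80 -82
```

```text
t 6.43 p [478.3 318.6  94.2] jawyaw -82.53 toolx [ 0.004 -0.001 -1.   ] g 0.307 F [ 0.1  0.8 -0.9] q6 1.84
world d [ -4.3   5.4 -14.2] tool d [14.2 -6.   3.6]
turn to -82.0 [-0.5 -0.2 -0.1]
turn to 98.0 [ 1.795e+02 -1.000e-01  3.000e-01]
turn to -262.0 [ 1.795e+02 -1.000e-01  3.000e-01]
```

Call:
carry_out(
  rows=[
    {"x": 5, "y": -3, "z": 2, "wx": 0, "wy": 0, "wz": 0, "hand": 0},
    {"x": 5, "y": -2, "z": 1, "wx": 0, "wy": 0, "wz": 0, "hand": 0},
    {"x": 3, "y": 0, "z": 0, "wx": 0, "wy": 0, "wz": 0, "hand": 0},
    {"x": 0, "y": 0, "z": 0, "wx": 0, "wy": 0, "wz": 0, "hand": 0},
    {"x": 0, "y": 0, "z": 0, "wx": 0, "wy": 0, "wz": 0, "hand": 0},
  ],
)

```text
clock: 6.85
eef_pos: [475.7, 322.7, 80.5]
orientation: [2.16, 0.137, -2.15]
ft_force: [0.4, -0.2, -0.7]
grip_width: 0.315
```

```bash
python3 go.py 474 324 80 -82
```

```text
t 6.85 p [475.7 322.7  80.5] jawyaw -82.67 toolx [ 0.005 -0.001 -1.   ] g 0.315 F [ 0.4 -0.2 -0.7] q6 1.85
world d [-1.7  1.3 -0.5] tool d [ 0.5 -1.5  1.5]
turn to -82.0 [-0.7 -0.3 -0.1]
turn to 98.0 [ 1.793e+02 -1.000e-01  4.000e-01]
turn to -262.0 [ 1.793e+02 -1.000e-01  4.000e-01]
```

Call:
carry_out(
  rows=[
    {"x": 2, "y": 0, "z": 0, "wx": 0, "wy": 0, "wz": 0, "hand": 0},
    {"x": 0, "y": 0, "z": 0, "wx": 0, "wy": 0, "wz": 0, "hand": 0.6},
    {"x": 0, "y": 0, "z": 0, "wx": 0, "wy": 0, "wz": 0, "hand": 1},
    {"x": 0, "y": 0, "z": 0, "wx": 0, "wy": 0, "wz": 0, "hand": 1},
    {"x": 0, "y": 0, "z": 0, "wx": 0, "wy": 0, "wz": 0, "hand": 1},
    {"x": 0, "y": 0, "z": 0, "wx": 0, "wy": 0, "wz": 0, "hand": 1},
    {"x": 0, "y": 0, "z": 0, "wx": 0, "wy": 0, "wz": 0, "hand": 1},
    {"x": 0, "y": 0, "z": 0, "wx": 0, "wy": 0, "wz": 0, "hand": 1},
    {"x": 0, "y": 0, "z": 0, "wx": 0, "wy": 0, "wz": 0, "hand": 1},
    {"x": 0, "y": 0, "z": 0, "wx": 0, "wy": 0, "wz": 0, "hand": 1},
    {"x": -3, "y": 0, "z": 0, "wx": 0, "wy": 0, "wz": 0, "hand": 1},
    {"x": -6, "y": 0, "z": 0, "wx": 0, "wy": 0, "wz": 0, "hand": 1},
    {"x": -10, "y": 0, "z": 0, "wx": 0, "wy": 0, "wz": 0, "hand": 1},
    {"x": -20, "y": 0, "z": 0, "wx": 0, "wy": 0, "wz": 0, "hand": 1},
    {"x": -25, "y": 0, "z": 0, "wx": 0, "wy": 0, "wz": 0, "hand": 1},
    {"x": -25, "y": 0, "z": 0, "wx": 0, "wy": 0, "wz": 0, "hand": 1},
  ],
)

```text
clock: 8.18
eef_pos: [472.7, 321.6, 169.2]
orientation: [2.15, 0.134, -2.157]
ft_force: [1.5, -0.0, 0.5]
grip_width: 0.999
```

```bash
python3 go.py 514 -333 190 -88.3; python3 -c "
from h import *
cam('wrist','wrist3.png')"
```

```text
t 8.18 p [472.7 321.6 169.2] jawyaw -82.66 toolx [-0.003 -0.004 -1.   ] g 0.999 F [ 1.5 -0.   0.5] q6 1.85
world d [  41.3 -654.6   20.8] tool d [-18.4 654.6  42.7]
turn to -88.3 [ 5.6  0.2 -0.2]
turn to 91.7 [-174.4    0.3    0.3]
turn to -268.3 [-174.4    0.3    0.3]
```

View pics/wrist3.png

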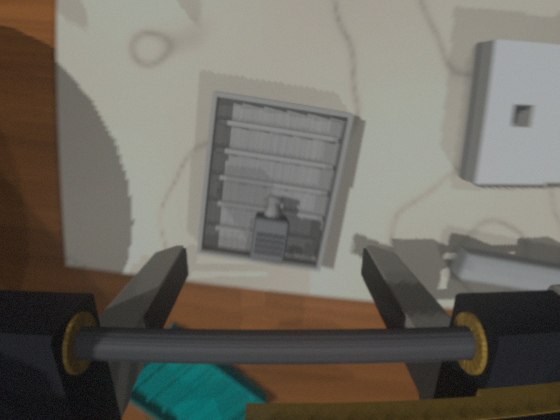

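```bash
python3 - <<'E'
from h import *
c=load('wrist3.png')
print('plug',px(c,269,238,plane=40), px(c,269,238))
d=[px(c,*k,plane=33) for k in [(217,94),(354,115),(319,268),(202,249)]]
print(np.mean(d,0)); print(np.round(d))
E
```

```text
plug [430.46311683 320.07841369  40.        ] [439.69880292 320.98577624  61.52148166]
[477.6990977  322.61510705  33.        ]
[[552. 379.  33.]
 [549. 262.  33.]
 [402. 267.  33.]
 [408. 382.  33.]]
```

The plug lies on its side in the steel dish at (269,238), about 40 mm from the dish's middle, and the dish hasn't moved. On to the tongs.

Call:
carry_out(
  rows=[
    {"x": -15, "y": 15, "z": 0, "wx": 5.6, "wy": 0, "wz": 0, "hand": 1},
    {"x": -5, "y": 38, "z": 1.5, "wx": 0, "wy": 0, "wz": 0, "hand": 1},
    {"x": 0, "y": 40, "z": 1.5, "wx": 0, "wy": 0, "wz": 0, "hand": 1},
    {"x": 0, "y": 40, "z": 1.5, "wx": 0, "wy": 0, "wz": 0, "hand": 1},
    {"x": 0, "y": 40, "z": 1.5, "wx": 0, "wy": 0, "wz": 0, "hand": 1},
    {"x": 0, "y": 40, "z": 1.5, "wx": 0, "wy": 0, "wz": 0, "hand": 1},
    {"x": 0, "y": 40, "z": 1.5, "wx": 0, "wy": 0, "wz": 0, "hand": 1},
    {"x": 0, "y": 40, "z": 1.5, "wx": 0, "wy": 0, "wz": 0, "hand": 1},
    {"x": 0, "y": 40, "z": 1.5, "wx": 0, "wy": 0, "wz": 0, "hand": 1},
    {"x": 0, "y": 40, "z": 1.5, "wx": 0, "wy": 0, "wz": 0, "hand": 1},
    {"x": 0, "y": 40, "z": 1.5, "wx": 0, "wy": 0, "wz": 0, "hand": 1},
    {"x": 0, "y": 40, "z": 1.5, "wx": 0, "wy": 0, "wz": 0, "hand": 1},
    {"x": 0, "y": 40, "z": 1.5, "wx": 0, "wy": 0, "wz": 0, "hand": 1},
    {"x": 0, "y": 40, "z": 1.5, "wx": 0, "wy": 0, "wz": 0, "hand": 1},
    {"x": 0, "y": 30, "z": 1.5, "wx": 0, "wy": 0, "wz": 0, "hand": 1},
    {"x": 0, "y": 20, "z": 1.5, "wx": 0, "wy": 0, "wz": 0, "hand": 1},
    {"x": 0, "y": 10, "z": 0, "wx": 0, "wy": 0, "wz": 0, "hand": 1},
    {"x": 0, "y": 0, "z": 0, "wx": 0, "wy": 0, "wz": 0, "hand": 1},
  ],
)

```text
clock: 9.73
eef_pos: [476.2, -295.0, 217.8]
orientation: [2.25, 0.028, -2.154]
ft_force: [0.0, -0.8, -0.2]
grip_width: 0.997
```

```bash
python3 go.py 514 -333 170 -88.3
```

```text
t 9.73 p [ 476.2 -295.   217.8] jawyaw -88.23 toolx [ 0.043 -0.005 -0.999] g 0.997 F [ 0.  -0.8 -0.2] q6 0.76
world d [ 37.8 -38.  -47.8] tool d [ 49.6  38.8 -34.5]
turn to -88.3 [ 0.1 -2.5 -0.4]
turn to 91.7 [-179.9    0.6   -3.9]
turn to -268.3 [-179.9    0.6   -3.9]
```

Call:
carry_out(
  rows=[
    {"x": 8, "y": 10, "z": -10, "wx": 0, "wy": -1.3, "wz": 0, "hand": 1},
    {"x": 12, "y": 14, "z": -12, "wx": 0, "wy": -1.2, "wz": -0.4, "hand": 1},
    {"x": 12, "y": 10, "z": -8, "wx": 0, "wy": 0, "wz": 0, "hand": 1},
    {"x": 8, "y": 4, "z": -4, "wx": 0, "wy": 0, "wz": 0, "hand": 1},
    {"x": 0, "y": 0, "z": 0, "wx": 0, "wy": 0, "wz": 0, "hand": 1},
    {"x": 0, "y": 0, "z": 0, "wx": 0, "wy": 0, "wz": 0, "hand": 1},
  ],
)

```text
clock: 10.23
eef_pos: [514.3, -326.2, 181.0]
orientation: [2.205, 0.039, -2.204]
ft_force: [0.0, -0.1, 0.2]
grip_width: 0.999
```

```bash
python3 go.py 514 -333 170 -88.3;  python3 -c "
from h import *
cam('wrist','wrist4.png')"
```

```text
t 10.23 p [ 514.3 -326.2  181. ] jawyaw -88.05 toolx [ 0.     0.001 -1.   ] g 0.999 F [ 0.  -0.1  0.2] q6 0.79
world d [ -0.3  -6.8 -11. ] tool d [11.   6.8  0.6]
turn to -88.3 [ 0.3 -0.   0.1]
turn to 91.7 [-1.797e+02 -1.000e-01 -0.000e+00]
turn to -268.3 [-1.797e+02 -1.000e-01 -0.000e+00]
```

View pics/wrist4.png

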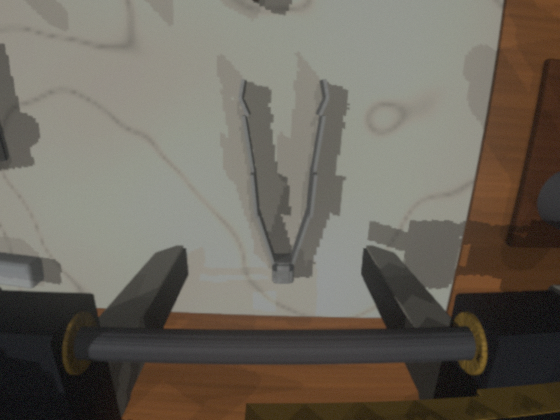

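```bash
python3 - <<'E'
from h import *
c=load('wrist4.png'); a=c['frame'][70:290,220:350]; cv2.imwrite('pics/cropC.png',cv2.resize(a,None,fx=2.7*1,fy=2.7,interpolation=cv2.INTER_CUBIC))
P=cloud(c)[70:290,200:370].reshape(-1,3); P=P[np.isfinite(P[:,0])&(P[:,2]>28)&(P[:,2]<70)]
x0=P[:,0].min();print('xrange',x0,P[:,0].max())
hi=P[P[:,2]>47]; print('plates',hi[:,0].min(),hi[:,0].max(),len(hi))
r=[]
for x in range(int(x0),620,10):
    t=P[(P[:,0]>=x)&(P[:,0]<x+10)]
    if len(t)<4: continue
    m=(t[:,1].min()+t[:,1].max())/2; L=t[t[:,1]>m];Rr=t[t[:,1]<=m]
    print(x+5,'out',np.round([t[:,1].min(),t[:,1].max()],1),'mid',round((np.median(L[:,1])+np.median(Rr[:,1]))/2,1),'z',round(np.percentile(t[:,2],90),1),len(t))
E
```

```text
xrange 419.5786163205591 614.225988426505
plates 492.04284958414416 533.8790378509341 319
424 out [-348.6 -328.2] mid -338.4 z 42.4 170
434 out [-349.3 -326.9] mid -338.3 z 42.5 202
444 out [-350.2 -324.6] mid -337.3 z 40.7 229
454 out [-353.5 -320.4] mid -336.8 z 39.4 98
464 out [-355.8 -317.3] mid -336.5 z 39.3 95
474 out [-358.2 -314.2] mid -336.2 z 39.3 101
484 out [-361.4 -311.1] mid -335.9 z 39.3 101
494 out [-362.4 -308.7] mid -335.5 z 50.5 97
504 out [-362.7 -307.6] mid -335.2 z 50.4 117
514 out [-363.  -306.6] mid -334.8 z 50.4 120
524 out [-363.3 -305.6] mid -334.4 z 50.5 124
534 out [-364.4 -303.8] mid -334.1 z 49.9 133
544 out [-365.1 -301.8] mid -333.7 z 39.3 105
554 out [-366.6 -299.9] mid -333.4 z 39.6 104
564 out [-367.7 -298. ] mid -332.9 z 39.9 109
574 out [-368.4 -296.2] mid -332.4 z 39.5 104
584 out [-368.4 -296.1] mid -332.1 z 40.4 124
594 out [-369.7 -292.7] mid -331.2 z 40.5 125
604 out [-369.7 -293.4] mid -331.6 z 40.5 122
614 out [-368.1 -295. ] mid -331.1 z 40.4 55
```

View pics/cropC.png

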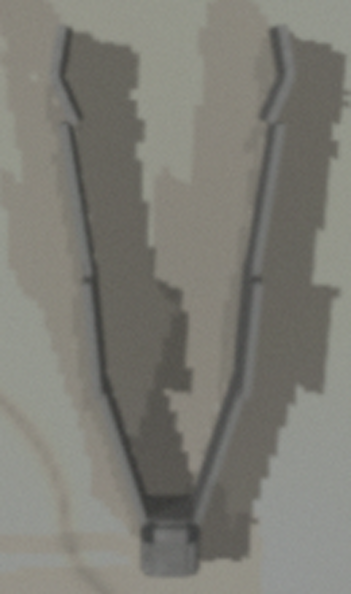

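The crop shows the tongs' jaws at top, the plates midway and the hinge at (169,550). That puts the grip at (514,-334.8) with a yaw of about 2.2°. Now I'll descend.

Call:
carry_out(
  rows=[
    {"x": 15, "y": 4, "z": 0, "wx": -0.2, "wy": 0, "wz": 0, "hand": 1},
    {"x": 25, "y": 3, "z": 0, "wx": 0, "wy": 0, "wz": 0, "hand": 1},
    {"x": 25, "y": 1, "z": 0, "wx": 0, "wy": 0, "wz": 0, "hand": 1},
    {"x": 15, "y": 0, "z": 0, "wx": 0, "wy": 0, "wz": 0, "hand": 1},
    {"x": 5, "y": 0, "z": 0, "wx": 0, "wy": 0, "wz": 0, "hand": 1},
    {"x": 0, "y": 0, "z": 0, "wx": 0, "wy": 0, "wz": 0, "hand": 1},
  ],
)

```text
clock: 10.78
eef_pos: [515.7, -330.3, 101.4]
orientation: [2.207, 0.041, -2.189]
ft_force: [-0.4, 0.5, -1.4]
grip_width: 1.001
```

```bash
python3 go.py 514 -334.8 44 -87.8
```

```text
t 10.78 p [ 515.7 -330.3  101.4] jawyaw -87.6 toolx [ 0.008 -0.005 -1.   ] g 1.001 F [-0.4  0.5 -1.4] q6 0.77
world d [ -1.7  -4.5 -57.4] tool d [57.4  4.2  2.3]
turn to -87.8 [ 0.2 -0.5 -0.3]
turn to 92.2 [-179.8    0.4   -0.7]
turn to -267.8 [-179.8    0.4   -0.7]
```

Call:
carry_out(
  rows=[
    {"x": 10, "y": 3, "z": 1, "wx": 0.2, "wy": -0.4, "wz": -0.3, "hand": 1},
    {"x": 12, "y": 1.5, "z": 1, "wx": 0, "wy": 0, "wz": 0, "hand": 1},
    {"x": 12, "y": 0, "z": 0, "wx": 0, "wy": 0, "wz": 0, "hand": 1},
    {"x": 8, "y": 0, "z": 0, "wx": 0, "wy": 0, "wz": 0, "hand": 1},
    {"x": 3, "y": 0, "z": 0, "wx": 0, "wy": 0, "wz": 0, "hand": 1},
    {"x": 0, "y": 0, "z": 0, "wx": 0, "wy": 0, "wz": 0, "hand": 1},
    {"x": 0, "y": 0, "z": 0, "wx": 0, "wy": 0, "wz": 0, "hand": 1},
  ],
)

```text
clock: 11.37
eef_pos: [515.9, -336.9, 58.2]
orientation: [2.206, 0.037, -2.192]
ft_force: [0.5, -0.1, 1.1]
grip_width: 1.001
```

```bash
python3 go.py 514 -334.8 44 -87.8
```

```text
t 11.37 p [ 515.9 -336.9   58.2] jawyaw -87.78 toolx [ 0.006 -0.005 -1.   ] g 1.001 F [ 0.5 -0.1  1.1] q6 0.77
world d [ -1.9   2.1 -14.2] tool d [14.1 -2.2  1.9]
turn to -87.8 [ 0.  -0.4 -0.3]
turn to 92.2 [-180.     0.5   -0.6]
turn to -267.8 [-180.     0.5   -0.6]
```

Call:
carry_out(
  rows=[
    {"x": 5, "y": -1.3, "z": 1, "wx": 0, "wy": -0.4, "wz": -0.3, "hand": 0.9},
    {"x": 5, "y": -0.5, "z": 0.5, "wx": 0, "wy": 0, "wz": 0, "hand": 0.8},
    {"x": 2, "y": 0, "z": 0, "wx": 0, "wy": 0, "wz": 0, "hand": 0.75},
    {"x": 0, "y": 0, "z": 0, "wx": 0, "wy": 0, "wz": 0, "hand": 0.75},
    {"x": 0, "y": 0, "z": 0, "wx": 0, "wy": 0, "wz": 0, "hand": 0.7},
    {"x": 0, "y": 0, "z": 0, "wx": 0, "wy": 0, "wz": 0, "hand": 0.7},
  ],
)

```text
clock: 11.87
eef_pos: [515.1, -335.7, 46.5]
orientation: [2.202, 0.041, -2.201]
ft_force: [0.3, 0.4, 0.5]
grip_width: 0.705
```

```bash
python3 go.py 514 -334.8 44 -87.8
```

```text
t 11.87 p [ 515.1 -335.7   46.5] jawyaw -87.78 toolx [ 0.    -0.001 -1.   ] g 0.705 F [0.3 0.4 0.5] q6 0.77
world d [-1.1  0.9 -2.5] tool d [ 2.5 -1.   1.1]
turn to -87.8 [ 0.  -0.  -0.1]
turn to 92.2 [-1.8e+02  1.0e-01 -0.0e+00]
turn to -267.8 [-1.8e+02  1.0e-01 -0.0e+00]
```

Call:
carry_out(
  rows=[
    {"x": 2, "y": -1, "z": 0.5, "wx": 0, "wy": 0, "wz": 0, "hand": 0.65},
    {"x": 0, "y": 0, "z": 0, "wx": 0, "wy": 0, "wz": 0, "hand": 0.56},
    {"x": 0, "y": 0, "z": 0, "wx": 0, "wy": 0, "wz": 0, "hand": 0.56},
    {"x": 0, "y": 0, "z": 0, "wx": 0, "wy": 0, "wz": 0, "hand": 0.56},
    {"x": 0, "y": 0, "z": 0, "wx": 0, "wy": 0, "wz": 0, "hand": 0.56},
    {"x": 0, "y": 0, "z": 0, "wx": 0, "wy": 0, "wz": 0, "hand": 0.56},
  ],
)

```text
clock: 12.37
eef_pos: [514.8, -334.8, 44.7]
orientation: [2.202, 0.041, -2.2]
ft_force: [-0.7, 0.5, -1.0]
grip_width: 0.562
```

```bash
python3 go.py 514 -334.8 44 -87.8
```

```text
t 12.37 p [ 514.8 -334.8   44.7] jawyaw -87.77 toolx [ 0.001 -0.002 -1.   ] g 0.562 F [-0.7  0.5 -1. ] q6 0.77
world d [-0.8  0.  -0.7] tool d [ 0.7 -0.   0.8]
turn to -87.8 [ 0.  -0.1 -0.1]
turn to 92.2 [-1.8e+02  2.0e-01 -1.0e-01]
turn to -267.8 [-1.8e+02  2.0e-01 -1.0e-01]
```

Call:
carry_out(
  rows=[
    {"x": -5, "y": 0, "z": 0, "wx": 0, "wy": 0, "wz": 0, "hand": 0.56},
    {"x": -10, "y": 0, "z": 0, "wx": 0, "wy": 0, "wz": 0, "hand": 0.56},
    {"x": -15, "y": 0, "z": 0, "wx": 0, "wy": 0, "wz": 0, "hand": 0.56},
    {"x": -15, "y": 0, "z": 0, "wx": 0, "wy": 0, "wz": 0, "hand": 0.56},
    {"x": -15, "y": 0, "z": 0, "wx": 0, "wy": 0, "wz": 0, "hand": 0.56},
    {"x": -10, "y": 0, "z": 0, "wx": 0, "wy": 0, "wz": 0, "hand": 0.56},
    {"x": -5, "y": 0, "z": 0, "wx": 0, "wy": 0, "wz": 0, "hand": 0.56},
    {"x": 0, "y": 0, "z": 0, "wx": 0, "wy": 0, "wz": 0, "hand": 0.56},
    {"x": 0, "y": 0, "z": 0, "wx": 0, "wy": 0, "wz": 0, "hand": 0.56},
  ],
)

```text
clock: 13.12
eef_pos: [514.4, -334.4, 127.1]
orientation: [2.202, 0.041, -2.2]
ft_force: [-0.2, 0.1, -0.9]
grip_width: 0.561
```

```bash
python3 go.py 440 0 106 -87.8;  python3 -c "
from h import *
cam('wrist','wrist5.png'); c=cam('side','side5.png'); cv2.imwrite('pics/side5c.png',cv2.resize(c['frame'][80:260,180:400],None,fx=3,fy=3,interpolation=cv2.INTER_CUBIC))"
```

```text
t 13.12 p [ 514.4 -334.4  127.1] jawyaw -87.78 toolx [ 0.001 -0.002 -1.   ] g 0.561 F [-0.2  0.1 -0.9] q6 0.77
world d [-74.4 334.4 -21.1] tool d [  20.3 -337.1   61.4]
turn to -87.8 [ 0.  -0.1 -0.1]
turn to 92.2 [-1.8e+02  2.0e-01 -1.0e-01]
turn to -267.8 [-1.8e+02  2.0e-01 -1.0e-01]
```

View pics/wrist5.png

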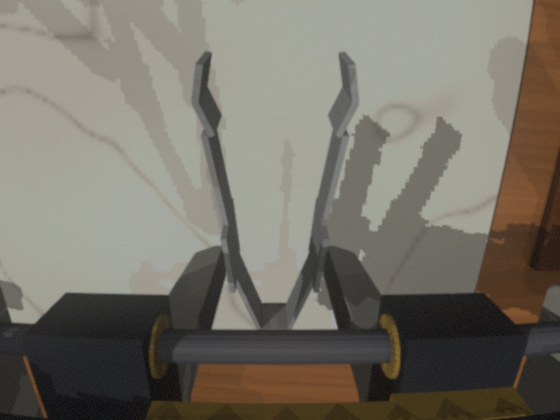

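View pics/side5c.png

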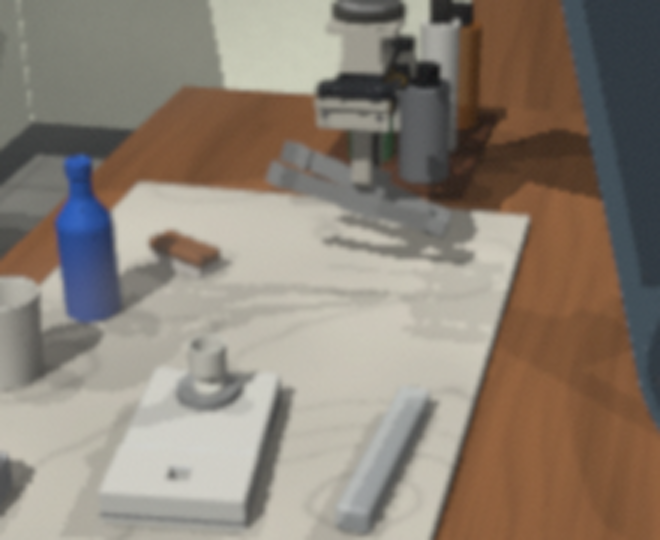

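The wrist view shows the tongs held open, with the jaws at (205,95) and (346,95). In the side view they look pitched, jaws up. I'll measure the pitch.

```bash
cat > pitch.py <<'E'
import sys
from h import *
from scipy.spatial.transform import Rotation as Ro
def show(f):
    c=load(f); s=robot.state(); R=Ro.from_rotvec(s['orientation']).as_matrix(); p=np.array(s['eef_pos'])
    P=cloud(c); Q=(P.reshape(-1,3)-p)@R  # tool coords: x down, y jaw, z = ?
    v=np.repeat(np.arange(420),560)
    Q=Q[(v<330)&np.isfinite(Q[:,0])]
    # tongs axis = -tool z or +; report a=along tongs (world +x-ish)
    sgn=np.sign(R[0,2]); a=sgn*Q[:,2]; h=-Q[:,0]; y=Q[:,1]
    m=(abs(y)<45)&(a>15)&(a<130)&(h>-60)&(h<50)
    a,h,y=a[m],h[m],y[m]
    for k in range(15,130,8):
        t=(a>=k)&(a<k+8)
        if t.sum()<5: continue
        for nm,q in(('-',t&(y<0)),('+',t&(y>0))):
            if q.sum()>4: print(k+4,nm,'y in/out',np.round([abs(y[q]).min(),abs(y[q]).max()],1),'h top/bot',np.round([np.percentile(h[q],97),np.percentile(h[q],3)],1),q.sum())
show(sys.argv[1])
E
python3 pitch.py wrist5.png
```

```text
19 - y in/out [22.6 26.4] h top/bot [  9.4 -25.9] 254
19 + y in/out [23.9 28.1] h top/bot [  9.1 -25.6] 262
27 - y in/out [23.1 27.3] h top/bot [  2.2 -23.2] 206
27 + y in/out [24.4 29.3] h top/bot [  2.1 -23.1] 211
35 - y in/out [23.8 28.6] h top/bot [  4.8 -17.5] 215
35 + y in/out [25.3 29.9] h top/bot [  4.6 -18.1] 223
43 - y in/out [24.6 29.3] h top/bot [  7.2 -15.8] 236
43 + y in/out [26.3 31. ] h top/bot [  7.3 -16.2] 244
51 - y in/out [25.5 30.5] h top/bot [ 10.3 -12.9] 258
51 + y in/out [27.3 32.2] h top/bot [ 10.  -13.3] 257
59 - y in/out [26.7 31.1] h top/bot [ 12.8 -10.1] 278
59 + y in/out [28.3 32.6] h top/bot [ 12.7 -10.5] 268
67 - y in/out [25.3 32. ] h top/bot [16.3 -7.1] 269
67 + y in/out [26.7 33.4] h top/bot [16.4 -7.4] 270
75 - y in/out [25.2 32.2] h top/bot [19.  -4.7] 384
75 + y in/out [26.6 34. ] h top/bot [18.6 -4.5] 403
83 - y in/out [26.7 34.1] h top/bot [21.7 -4. ] 418
83 + y in/out [28.1 35.9] h top/bot [21.5 -4.6] 445
91 - y in/out [27.8 32.7] h top/bot [24.6 -1.2] 326
91 + y in/out [29.9 34.7] h top/bot [24.2 -1.8] 320
99 - y in/out [27.2 30.9] h top/bot [25.1  1.8] 235
99 + y in/out [28.9 32.7] h top/bot [25.1  1.2] 233
107 - y in/out [27.3 30.3] h top/bot [6.6 2.7] 17
107 + y in/out [29.3 32. ] h top/bot [5.1 1.2] 14
```

Call:
carry_out(
  rows=[
    {"x": 0, "y": 0, "z": 0, "wx": 0, "wy": 0, "wz": 0, "hand": 0.55},
    {"x": 0, "y": 0, "z": 0, "wx": 0, "wy": 0, "wz": 0, "hand": 0.55},
    {"x": 0, "y": 0, "z": 0, "wx": 0, "wy": 0, "wz": 0, "hand": 0.55},
    {"x": 0, "y": 0, "z": 0, "wx": 0, "wy": 0, "wz": 0, "hand": 0.55},
    {"x": 0, "y": 0, "z": 0, "wx": 0, "wy": 0, "wz": 0, "hand": 0.55},
  ],
)

```text
clock: 13.63
eef_pos: [512.7, -332.8, 122.8]
orientation: [2.199, 0.046, -2.208]
ft_force: [-0.2, 0.1, -0.6]
grip_width: 0.553
```

```bash
python3 -c "
from h import *
cam('wrist','wrist6.png')"; python3 pitch.py wrist6.png | grep -E '^(27|67|91)'; python3 go.py 440 0 106 -87.8
```

```text
27 - y in/out [22.8 26.9] h top/bot [  1.5 -24.6] 202
27 + y in/out [23.7 28.2] h top/bot [  1.6 -23.5] 211
67 - y in/out [24.6 31.7] h top/bot [16.  -7.9] 262
67 + y in/out [25.7 32.6] h top/bot [15.7 -8.1] 258
91 - y in/out [27.  31.6] h top/bot [23.6 -2.6] 309
91 + y in/out [28.8 33.4] h top/bot [23.3 -2.2] 308
t 13.68 p [ 512.6 -332.8  122.8] jawyaw -87.78 toolx [-0.004  0.003 -1.   ] g 0.555 F [-0.8 -0.3 -1.2] q6 0.77
world d [-72.6 332.8 -16.8] tool d [  18.2 -335.3   59.6]
turn to -87.8 [0.  0.2 0.2]
turn to 92.2 [-180.    -0.3    0.4]
turn to -267.8 [-180.    -0.3    0.4]
```

Call:
carry_out(
  rows=[
    {"x": -2, "y": 0, "z": 0, "wx": 0, "wy": -3, "wz": 0, "hand": 0.55},
    {"x": -2, "y": 0, "z": 0, "wx": 0, "wy": -5, "wz": 0, "hand": 0.55},
    {"x": -1, "y": 0, "z": 0, "wx": 0, "wy": -5, "wz": 0, "hand": 0.55},
    {"x": -1, "y": 0, "z": 0, "wx": 0, "wy": -4, "wz": 0, "hand": 0.55},
    {"x": 0, "y": 0, "z": 0, "wx": 0, "wy": 0, "wz": 0, "hand": 0.55},
    {"x": 0, "y": 0, "z": 0, "wx": 0, "wy": 0, "wz": 0, "hand": 0.55},
  ],
)

```text
clock: 14.18
eef_pos: [512.1, -333.4, 128.9]
orientation: [1.832, 0.035, -2.518]
ft_force: [0.2, 0.4, -0.6]
grip_width: 0.553
```

```bash
cat > pw.py <<'E'
import sys
from h import *
from scipy.spatial.transform import Rotation as Ro
# pitch in world: arms' top edge between plates and jaws
c=load(sys.argv[1]); s=robot.state(); R=Ro.from_rotvec(s['orientation']).as_matrix(); p=np.array(s['eef_pos'])+6*R[:,0]
P=cloud(c)[:330].reshape(-1,3)-p; P=P[np.isfinite(P[:,0])]
ax=-R[:,2].copy(); ax[2]=0; ax/=np.linalg.norm(ax); ya=np.array([-ax[1],ax[0],0])
a=P@ax; y=P@ya; h=P[:,2]
for k in range(16,130,8):
    o=[k+4]
    for sg in(1,-1):
        m=(a>=k)&(a<k+8)&(sg*y>12)&(sg*y<45)&(h>-45)&(h<45)
        if m.sum()>5: o+=[np.round([np.percentile(h[m],97),np.percentile(h[m],3)],1).tolist(),np.round([abs(y[m]).min(),abs(y[m]).max()],1).tolist()]
    if len(o)>1: print(*o)
print('grasp pt',np.round(p,1),'tool pitch',np.degrees(np.arcsin(-R[0,0]*1)), 'g',s['grip_width'],'F',np.round(s['ft_force'],1),'t',s['clock'])
E
python3 -c "
from h import *
cam('wrist','wrist7.png')"; python3 pw.py wrist7.png
```

```text
20 [41.5, -14.5] [22.4, 41.3] [42.4, -15.4] [23.7, 42.5]
28 [44.6, -20.4] [22.7, 40.8] [44.6, -20.5] [24.0, 42.6]
36 [1.1, -20.6] [23.6, 27.5] [0.7, -21.2] [25.0, 29.2]
44 [1.9, -19.6] [24.4, 28.4] [1.7, -19.6] [25.9, 30.2]
52 [2.5, -18.6] [25.3, 29.3] [2.2, -18.9] [26.8, 31.1]
60 [3.6, -17.7] [26.2, 30.4] [3.2, -18.2] [27.8, 31.5]
68 [4.4, -16.0] [26.5, 31.1] [4.2, -16.8] [27.4, 32.8]
76 [6.0, -17.1] [24.4, 31.3] [5.6, -17.8] [25.8, 32.8]
84 [6.6, -16.9] [26.2, 32.9] [6.2, -17.3] [27.9, 34.8]
92 [7.6, -16.2] [27.7, 32.6] [7.4, -16.8] [30.0, 34.6]
100 [8.3, -14.5] [26.2, 30.4] [8.0, -15.0] [28.0, 32.5]
108 [-3.1, -16.2] [26.4, 29.5] [-6.5, -15.9] [28.0, 31.0]
grasp pt [ 509.9 -333.2  123. ] tool pitch 17.909390350003225 g 0.5514423619817321 F [ 0.4 -0.3 -0.5] t 14.2333
```

The tongs follow the tool, and the residual pitch is about 6°. I'll add the rest, then compute the travel.

Call:
carry_out(
  rows=[
    {"x": -1, "y": 0, "z": 0, "wx": 0, "wy": -3, "wz": 0, "hand": 0.55},
    {"x": -1, "y": 0, "z": 0, "wx": 0, "wy": -3, "wz": 0, "hand": 0.55},
    {"x": 0, "y": 0, "z": 0, "wx": 0, "wy": 0, "wz": 0, "hand": 0.55},
  ],
)

```text
clock: 14.48
eef_pos: [510.5, -333.6, 131.7]
orientation: [1.701, 0.032, -2.61]
ft_force: [0.2, 0.2, -1.3]
grip_width: 0.553
```

```bash
cat > gg.py <<'E'
import sys
from h import *
from scipy.spatial.transform import Rotation as Ro
s=robot.state(); R=Ro.from_rotvec(s['orientation']).as_matrix(); g=np.array(s['eef_pos'])+6*R[:,0]
t=np.array(list(map(float,sys.argv[1:4]))); d=t-g
ax=-R[:,2]
print('t',round(s['clock'],2),'grasp',np.round(g,1),'d',np.round(d,1),'tool d',np.round(R.T@d,1),'yaw',np.round(np.degrees(np.arctan2(ax[1],ax[0])),2),'pitch',np.round(np.degrees(np.arcsin(-ax[2])),2),'roll',np.round(np.degrees(R[2,1]),2),'g',round(s['grip_width'],3),'F',np.round(s['ft_force'],1))
for n,w in (('wx',(1,0,0)),('wy',(0,1,0)),('wz',(0,0,1))): pass
print('tool-axis dirs per world x,y,z:',np.round(R.T,2).T.tolist())
E
python3 gg.py 440 -2 120
```

```text
t 14.48 grasp [ 508.1 -333.7  126.2] d [-68.1 331.7  -6.2] tool d [  29.7 -333.7   49.3] yaw 1.98 pitch 23.82 roll -0.18 g 0.553 F [ 0.2  0.2 -1.3]
tool-axis dirs per world x,y,z: [[-0.4, 0.03, -0.91], [-0.01, -1.0, -0.03], [-0.91, -0.0, 0.4]]
```

Call:
carry_out(
  rows=[
    {"x": 1, "y": -10, "z": 2, "wx": 0, "wy": 0, "wz": 0, "hand": 0.55},
    {"x": 1.5, "y": -18, "z": 3, "wx": 0, "wy": 0, "wz": 0, "hand": 0.55},
    {"x": 2, "y": -25, "z": 4, "wx": 0, "wy": 0, "wz": 0, "hand": 0.55},
    {"x": 2, "y": -25, "z": 4, "wx": 0, "wy": 0, "wz": 0, "hand": 0.55},
    {"x": 2, "y": -25, "z": 4, "wx": 0, "wy": 0, "wz": 0, "hand": 0.55},
    {"x": 2, "y": -25, "z": 4, "wx": 0, "wy": 0, "wz": 0, "hand": 0.55},
    {"x": 2, "y": -25, "z": 4, "wx": 0, "wy": 0, "wz": 0, "hand": 0.55},
    {"x": 2, "y": -25, "z": 4, "wx": 0, "wy": 0, "wz": 0, "hand": 0.55},
    {"x": 2, "y": -25, "z": 4, "wx": 0, "wy": 0, "wz": 0, "hand": 0.55},
    {"x": 2, "y": -25, "z": 4, "wx": 0, "wy": 0, "wz": 0, "hand": 0.55},
    {"x": 2, "y": -25, "z": 4, "wx": 0, "wy": 0, "wz": 0, "hand": 0.55},
    {"x": 2, "y": -22, "z": 4, "wx": 0, "wy": 0, "wz": 0, "hand": 0.55},
    {"x": 2, "y": -18, "z": 3, "wx": 0, "wy": 0, "wz": 0, "hand": 0.55},
    {"x": 1, "y": -12, "z": 2, "wx": 0, "wy": 0, "wz": 0, "hand": 0.55},
    {"x": 1, "y": -6, "z": 0, "wx": 0, "wy": 0, "wz": 0, "hand": 0.55},
    {"x": 0, "y": 0, "z": 0, "wx": 0, "wy": 0, "wz": 0, "hand": 0.55},
    {"x": 0, "y": 0, "z": 0, "wx": 0, "wy": 0, "wz": 0, "hand": 0.55},
  ],
)

```text
clock: 15.9
eef_pos: [428.4, -5.3, 132.7]
orientation: [1.769, 0.025, -2.587]
ft_force: [-0.3, -0.3, -0.9]
grip_width: 0.556
```

```bash
python3 -c "
from h import *
cam('wrist','wrist8.png'); cam('side','side8.png')"; python3 gg.py 440 -2 100; python3 pw.py wrist8.png
```

```text
t 16.0 grasp [426.5  -5.8 127. ] d [ 13.5   3.8 -27. ] tool d [ 20.2  -3.4 -22.4] yaw 1.04 pitch 21.29 roll -0.49 g 0.55 F [ 0.8 -0.2 -0.1]
tool-axis dirs per world x,y,z: [[-0.36, 0.01, -0.93], [0.0, -1.0, -0.02], [-0.93, -0.01, 0.36]]
20 [40.2, -16.6] [23.0, 40.6] [40.5, -16.4] [22.5, 41.5]
28 [44.7, -18.6] [23.3, 41.3] [44.6, -19.9] [22.9, 42.0]
36 [5.6, -16.9] [23.9, 27.8] [4.9, -18.2] [23.7, 28.7]
44 [7.9, -15.1] [24.8, 28.7] [7.1, -15.3] [24.7, 29.6]
52 [10.0, -12.4] [25.5, 29.9] [9.1, -13.0] [25.6, 30.6]
60 [12.4, -9.7] [26.4, 30.6] [11.6, -10.4] [26.7, 31.0]
68 [15.4, -8.0] [26.7, 31.5] [14.8, -8.9] [26.1, 32.1]
76 [18.1, -3.7] [24.6, 31.5] [17.4, -4.5] [25.1, 32.4]
84 [20.1, -4.7] [25.9, 33.1] [19.3, -5.4] [25.8, 34.4]
92 [22.5, -3.1] [27.9, 32.7] [21.9, -4.1] [29.2, 34.1]
100 [24.4, 1.6] [26.3, 30.8] [23.5, 1.1] [27.6, 31.7]
108 [13.6, 1.4] [26.7, 29.9] [12.2, 0.0] [27.4, 31.1]
grasp pt [426.5  -5.8 127. ] tool pitch 21.29642586119152 g 0.5497630311069326 F [ 0.8 -0.2 -0.1] t 16.0
```

View pics/wrist8.png

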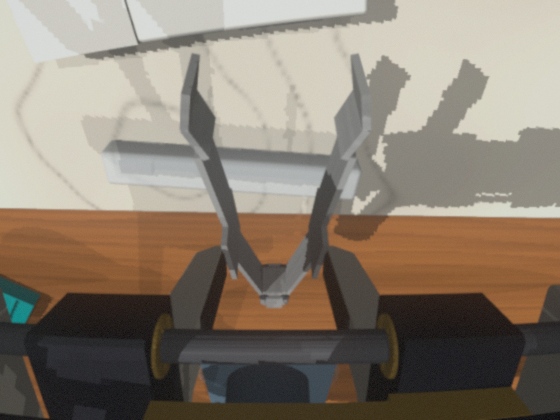

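View pics/side8.png

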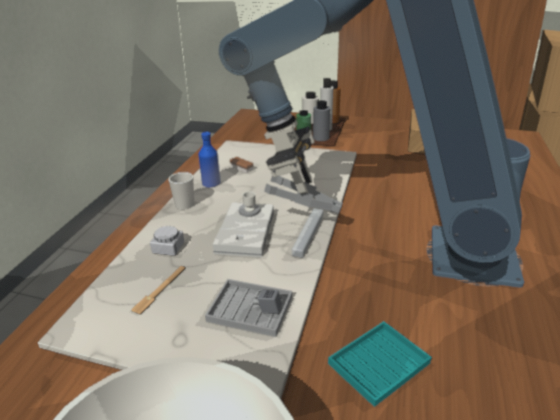

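The side view shows the plug in the dish at (268,300), the cup on its tray and the tongs nose-up. The tongs hang like a pendulum, about 17° nose-up whatever the tool pitch, so they balance slightly behind my grip. I'll set them down on free marble near (500,-160) and regrip about 2.5 mm further back so they hang level.

Call:
carry_out(
  rows=[
    {"x": 0, "y": 8, "z": -2, "wx": 0, "wy": 4, "wz": 0, "hand": 0.55},
    {"x": 0, "y": 14, "z": -4, "wx": 0, "wy": 6, "wz": 0, "hand": 0.55},
    {"x": 0, "y": 20, "z": -8, "wx": 0, "wy": 6, "wz": 0, "hand": 0.55},
    {"x": 0, "y": 20, "z": -10, "wx": 0, "wy": 4, "wz": 0, "hand": 0.55},
    {"x": 0, "y": 22, "z": -12, "wx": 0, "wy": 0, "wz": 0, "hand": 0.55},
    {"x": 2, "y": 22, "z": -12, "wx": 0, "wy": 0, "wz": 0, "hand": 0.55},
    {"x": 2, "y": 20, "z": -10, "wx": 0, "wy": 0, "wz": 0, "hand": 0.55},
    {"x": 2, "y": 14, "z": -6, "wx": 0, "wy": 0, "wz": 0, "hand": 0.55},
    {"x": 2, "y": 6, "z": -2, "wx": 0, "wy": 0, "wz": 0, "hand": 0.55},
    {"x": 0, "y": 0, "z": 0, "wx": 0, "wy": 0, "wz": 0, "hand": 0.55},
  ],
)

```text
clock: 16.83
eef_pos: [498.8, -167.0, 116.8]
orientation: [2.213, 0.009, -2.229]
ft_force: [-0.0, 0.1, -0.7]
grip_width: 0.55
```

```bash
python3 gg.py 495 -160 75; python3 go.py 495 -160 80 -88.5
```

```text
t 16.83 grasp [ 498.8 -167.   110.8] d [ -3.8   7.  -35.8] tool d [35.8 -6.9  3.5] yaw 0.25 pitch 0.42 roll -0.2 g 0.55 F [-0.   0.1 -0.7]
tool-axis dirs per world x,y,z: [[-0.01, 0.0, -1.0], [0.0, -1.0, -0.0], [-1.0, -0.0, 0.01]]
t 16.83 p [ 498.8 -167.   116.8] jawyaw -89.75 toolx [-0.007  0.003 -1.   ] g 0.55 F [-0.   0.1 -0.7] q6 1.03
world d [ -3.8   7.  -36.8] tool d [36.8 -6.9  3.5]
turn to -88.5 [-1.2  0.4  0.2]
turn to 91.5 [178.7   0.3  -0.7]
turn to -268.5 [178.7   0.3  -0.7]
```

Call:
carry_out(
  rows=[
    {"x": 10, "y": 0, "z": 0, "wx": 0, "wy": 0, "wz": 0, "hand": 0.55},
    {"x": 15, "y": 0, "z": 0, "wx": 0, "wy": 0, "wz": 0, "hand": 0.55},
    {"x": 12, "y": 0, "z": 0, "wx": 0, "wy": 0, "wz": 0, "hand": 0.55},
    {"x": 6, "y": 0, "z": 0, "wx": 0, "wy": 0, "wz": 0, "hand": 0.55},
    {"x": 5, "y": 0, "z": 0, "wx": 0, "wy": 0, "wz": 0, "hand": 0.55},
    {"x": 5, "y": 0, "z": 0, "wx": 0, "wy": 0, "wz": 0, "hand": 0.55},
    {"x": 4, "y": 0, "z": 0, "wx": 0, "wy": 0, "wz": 0, "hand": 0.55},
    {"x": 3, "y": 0, "z": 0, "wx": 0, "wy": 0, "wz": 0, "hand": 0.55},
    {"x": 0, "y": 0, "z": 0, "wx": 0, "wy": 0, "wz": 0, "hand": 0.55},
  ],
)

```text
clock: 17.58
eef_pos: [496.5, -161.4, 51.5]
orientation: [2.21, 0.015, -2.232]
ft_force: [0.8, -0.3, -0.5]
grip_width: 0.551
```

```bash
python3 gg.py 495 -160 40; python3 -c "
from h import *
cam('wrist','wrist9.png')"; python3 pw.py wrist9.png
```

```text
t 17.58 grasp [ 496.4 -161.3   45.5] d [-1.4  1.3 -5.5] tool d [ 5.5 -1.3  1.3] yaw 0.42 pitch 0.56 roll -0.37 g 0.551 F [ 0.8 -0.3 -0.5]
tool-axis dirs per world x,y,z: [[-0.01, 0.01, -1.0], [0.01, -1.0, -0.01], [-1.0, -0.01, 0.01]]
20 [11.1, -33.1] [12.2, 45.0] [10.3, -33.1] [12.3, 45.0]
28 [1.1, -33.2] [12.1, 44.9] [0.2, -33.2] [12.1, 44.9]
36 [1.3, -33.1] [12.0, 45.0] [0.7, -33.1] [12.0, 45.0]
44 [1.9, -33.2] [12.0, 44.9] [1.3, -33.2] [12.0, 45.0]
52 [2.5, -33.1] [12.3, 45.0] [1.8, -33.1] [12.2, 45.0]
60 [3.0, -33.1] [12.1, 44.9] [2.2, -33.1] [12.2, 45.0]
68 [4.0, -33.2] [12.0, 45.0] [3.2, -33.1] [12.1, 44.9]
76 [5.0, -33.1] [12.0, 44.9] [4.2, -33.1] [12.0, 45.0]
84 [5.5, -33.1] [12.3, 44.9] [4.8, -33.2] [12.0, 44.9]
92 [6.0, -33.1] [12.1, 45.0] [5.3, -33.1] [12.3, 45.0]
100 [6.1, -33.2] [12.0, 44.9] [5.5, -33.3] [12.1, 45.0]
108 [-30.7, -33.4] [12.0, 45.0] [-30.8, -33.3] [12.0, 44.9]
116 [-30.8, -33.3] [12.3, 45.0] [-30.6, -33.4] [12.0, 45.0]
124 [-30.7, -33.4] [12.2, 45.0] [-30.6, -33.3] [12.3, 44.9]
132 [-30.6, -33.4] [12.2, 45.0] [-30.7, -33.4] [12.3, 45.0]
grasp pt [ 496.5 -161.4   45.8] tool pitch 0.5496328629363895 g 0.5537287954105442 F [ 0.1  0.5 -0.3] t 17.6333
```

Call:
carry_out(
  rows=[
    {"x": 3, "y": 0, "z": 0, "wx": 0, "wy": 0, "wz": 0, "hand": 0.55},
    {"x": 3, "y": 0, "z": 0, "wx": 0, "wy": 0, "wz": 0, "hand": 0.55},
    {"x": 1, "y": 0, "z": 0, "wx": 0, "wy": 0, "wz": 0, "hand": 0.55},
    {"x": 0, "y": 0, "z": 0, "wx": 0, "wy": 0, "wz": 0, "hand": 0.57},
    {"x": 0, "y": 0, "z": 0, "wx": 0, "wy": 0, "wz": 0, "hand": 0.65},
    {"x": 0, "y": 0, "z": 0, "wx": 0, "wy": 0, "wz": 0, "hand": 0.7},
    {"x": 0, "y": 0, "z": 1.5, "wx": 0, "wy": 0, "wz": 0, "hand": 0.7},
    {"x": 0, "y": 0, "z": 1, "wx": 0, "wy": 0, "wz": 0, "hand": 0.7},
  ],
)

```text
clock: 18.3
eef_pos: [495.4, -162.2, 46.0]
orientation: [2.213, 0.013, -2.227]
ft_force: [-0.1, -0.4, 0.2]
grip_width: 0.699
```

```bash
python3 gg.py 494 -160 39; python3 -c "
from h import *
cam('wrist','wrist10.png')"; python3 pw.py wrist10.png |grep -v ' 45.0'|tail -3; python3 - <<'E'
from h import *
c=load('wrist10.png')
P=cloud(c)[:330].reshape(-1,3); P=P[np.isfinite(P[:,0])&(P[:,2]>30)&(P[:,2]<62)&(abs(P[:,1]+161)<45)&(P[:,0]<620)&(P[:,0]>380)]
print(P[:,0].min(),P[:,0].max())
hi=P[(P[:,2]>46.5)&(P[:,0]>505)]; print('plate end',np.percentile(hi[:,0],98))
for x in range(400,610,15):
    t=P[(P[:,0]>=x)&(P[:,0]<x+15)]
    if len(t)<4: continue
    m=(t[:,1].min()+t[:,1].max())/2; L=t[t[:,1]>m];Rr=t[t[:,1]<=m]
    print(x+7,'out',np.round([t[:,1].min(),t[:,1].max()],1),'mid',round((np.median(L[:,1])+np.median(Rr[:,1]))/2,1),'z',round(np.percentile(t[:,2],90),1),len(t))
E
```

```text
t 18.3 grasp [ 495.3 -162.2   40. ] d [-1.3  2.2 -1. ] tool d [ 1.  -2.2  1.3] yaw 0.41 pitch 0.35 roll -0.26 g 0.699 F [-0.1 -0.4  0.2]
tool-axis dirs per world x,y,z: [[-0.01, 0.01, -1.0], [0.0, -1.0, -0.01], [-1.0, -0.0, 0.01]]
grasp pt [ 495.2 -162.2   40. ] tool pitch 0.3552508303810587 g 0.6981351560224863 F [-0.2  0.3 -0.2] t 18.35
439.57506039396105 598.084233691953
plate end 517.175877993385
437 out [-176.9 -148. ] mid -162.5 z 35.2 29
452 out [-182.9 -140.3] mid -162.2 z 39.3 375
467 out [-186.9 -137.3] mid -162.1 z 39.4 399
482 out [-195.4 -129.9] mid -162.1 z 50.5 555
497 out [-202.2 -116.2] mid -161.6 z 59.3 1104
512 out [-206.  -116.8] mid -162.2 z 58.8 1115
527 out [-193.8 -129.7] mid -161.8 z 39.3 487
542 out [-195.6 -127.6] mid -161.7 z 39.4 534
557 out [-197.7 -125.3] mid -161.4 z 39.6 553
572 out [-200.1 -123.2] mid -161.4 z 40.4 647
587 out [-200.3 -122.6] mid -161.4 z 40.4 670
602 out [-197.5 -124.6] mid -161.2 z 40.5 125
```

View pics/wrist10.png

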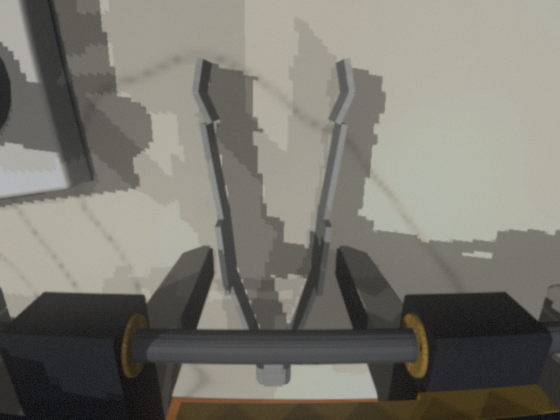

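Call:
carry_out(
  rows=[
    {"x": 1, "y": 0, "z": -1, "wx": 0, "wy": 0, "wz": 0, "hand": 0.65},
    {"x": 0, "y": 0, "z": 0, "wx": 0, "wy": 0, "wz": 0, "hand": 0.6},
    {"x": 0, "y": 0, "z": 0, "wx": 0, "wy": 0, "wz": 0, "hand": 0.55},
    {"x": 0, "y": 0, "z": 0, "wx": 0, "wy": 0, "wz": 0, "hand": 0.54},
    {"x": 0, "y": 0, "z": 0, "wx": 0, "wy": 0, "wz": 0, "hand": 0.54},
    {"x": -5, "y": 0, "z": 0, "wx": 0, "wy": 0, "wz": 0, "hand": 0.54},
    {"x": -10, "y": 0, "z": 0, "wx": 0, "wy": 0, "wz": 0, "hand": 0.54},
    {"x": -15, "y": 0, "z": 0, "wx": 0, "wy": 0, "wz": 0, "hand": 0.54},
    {"x": -15, "y": 0, "z": 0, "wx": 0, "wy": 0, "wz": 0, "hand": 0.54},
    {"x": -10, "y": 0, "z": 0, "wx": 0, "wy": 0, "wz": 0, "hand": 0.54},
    {"x": -5, "y": 0, "z": 0, "wx": 0, "wy": 0, "wz": 0, "hand": 0.54},
    {"x": 0, "y": 0, "z": 0, "wx": 0, "wy": 0, "wz": 0, "hand": 0.54},
  ],
)

```text
clock: 19.35
eef_pos: [496.0, -162.3, 110.3]
orientation: [2.212, 0.013, -2.229]
ft_force: [0.2, 0.4, -0.5]
grip_width: 0.545
```

```bash
 python3 -c "
from h import *
cam('wrist','wrist11.png')"; python3 pw.py wrist11.png;python3 gg.py 440 -2 100
```

```text
20 [12.5, -21.4] [22.1, 25.5] [12.3, -21.1] [23.5, 27.0]
28 [2.4, -19.1] [22.4, 26.2] [2.4, -18.9] [23.9, 27.9]
36 [3.2, -18.1] [23.3, 27.1] [3.2, -18.7] [24.8, 28.9]
44 [3.4, -17.3] [24.0, 28.0] [3.6, -18.2] [25.7, 29.7]
52 [4.5, -17.2] [24.8, 28.7] [4.2, -16.8] [26.5, 30.6]
60 [5.2, -16.2] [25.7, 29.5] [4.9, -16.5] [27.5, 31.2]
68 [5.6, -15.9] [25.6, 30.4] [5.7, -15.8] [26.4, 32.0]
76 [7.1, -15.4] [23.8, 30.3] [7.1, -16.7] [25.2, 31.7]
84 [7.7, -16.1] [26.2, 31.9] [7.7, -15.5] [27.8, 34.2]
92 [8.4, -14.4] [27.0, 31.6] [8.2, -15.0] [29.0, 33.9]
100 [9.3, -14.4] [25.4, 30.0] [8.7, -14.2] [27.6, 32.2]
grasp pt [ 495.9 -162.2  103.9] tool pitch 0.43770177499567714 g 0.5433733771148918 F [-0.1 -0.1 -1. ] t 19.4
t 19.4 grasp [ 495.9 -162.2  103.9] d [-55.9 160.2  -3.9] tool d [   5.1 -160.5   54.7] yaw 0.41 pitch 0.44 roll -0.31 g 0.543 F [-0.1 -0.1 -1. ]
tool-axis dirs per world x,y,z: [[-0.01, 0.01, -1.0], [0.01, -1.0, -0.01], [-1.0, -0.01, 0.01]]
```

Call:
carry_out(
  rows=[
    {"x": 0, "y": -4, "z": 8, "wx": 0, "wy": 0, "wz": 0, "hand": 0.54},
    {"x": 0, "y": -8, "z": 10, "wx": 0, "wy": 0, "wz": 0, "hand": 0.54},
    {"x": 0, "y": -14, "z": 10, "wx": 0, "wy": 0, "wz": 0, "hand": 0.54},
    {"x": 0, "y": -18, "z": 10, "wx": 0, "wy": 0, "wz": 0, "hand": 0.54},
    {"x": 0, "y": -18, "z": 8, "wx": 0, "wy": 0, "wz": 0, "hand": 0.54},
    {"x": 0, "y": -18, "z": 5, "wx": 0, "wy": 0, "wz": 0, "hand": 0.54},
    {"x": 0, "y": -18, "z": 2, "wx": 0, "wy": 0, "wz": 0, "hand": 0.54},
    {"x": 0, "y": -18, "z": 0, "wx": 0, "wy": 0, "wz": 0, "hand": 0.54},
    {"x": 0, "y": -14, "z": 0, "wx": 0, "wy": 0, "wz": 0, "hand": 0.54},
    {"x": 0, "y": -10, "z": 0, "wx": 0, "wy": 0, "wz": 0, "hand": 0.54},
    {"x": 0, "y": -6, "z": 0, "wx": 0, "wy": 0, "wz": 0, "hand": 0.54},
    {"x": 0, "y": -3, "z": 0, "wx": 0, "wy": 0, "wz": 0, "hand": 0.54},
    {"x": 0, "y": 0, "z": 0, "wx": 0, "wy": 0, "wz": 0, "hand": 0.54},
  ],
)

```text
clock: 20.48
eef_pos: [425.7, -3.3, 103.4]
orientation: [-2.189, -0.019, 2.247]
ft_force: [-0.2, 0.0, -0.6]
grip_width: 0.544
```

```bash
 python3 -c "
from h import *
cam('wrist','wrist12.png')"; python3 pw.py wrist12.png;python3 gg.py 435 0.8 90
```

```text
20 [12.1, -21.6] [22.5, 25.9] [11.6, -22.3] [23.0, 26.5]
28 [1.7, -19.7] [22.9, 26.8] [1.6, -19.9] [23.4, 27.6]
36 [2.5, -19.1] [23.8, 27.4] [2.1, -19.2] [24.3, 28.6]
44 [2.9, -18.4] [24.5, 28.2] [2.7, -18.3] [25.3, 29.2]
52 [3.2, -18.1] [25.4, 29.1] [3.0, -18.1] [26.2, 30.2]
60 [3.7, -17.6] [26.1, 30.2] [3.5, -18.1] [27.0, 30.8]
68 [4.5, -16.5] [25.5, 31.1] [4.1, -16.3] [25.1, 31.5]
76 [5.7, -17.3] [24.2, 30.6] [5.3, -18.4] [24.8, 31.3]
84 [6.7, -17.1] [27.0, 32.1] [5.9, -17.9] [27.4, 33.5]
92 [6.7, -16.1] [27.4, 32.1] [6.3, -16.8] [28.7, 33.4]
100 [7.4, -16.8] [25.8, 30.0] [6.5, -17.0] [27.2, 31.5]
grasp pt [425.6  -3.6  97.4] tool pitch 1.4843204902810119 g 0.5421352934923318 F [-0.3  0.1 -0.7] t 20.5333
t 20.53 grasp [425.6  -3.6  97.4] d [ 9.4  4.4 -7.4] tool d [ 7.2 -4.2 -9.6] yaw 0.29 pitch 1.48 roll -0.66 g 0.542 F [-0.3  0.1 -0.7]
tool-axis dirs per world x,y,z: [[-0.03, 0.0, -1.0], [0.01, -1.0, -0.01], [-1.0, -0.01, 0.03]]
```

View pics/wrist12.png

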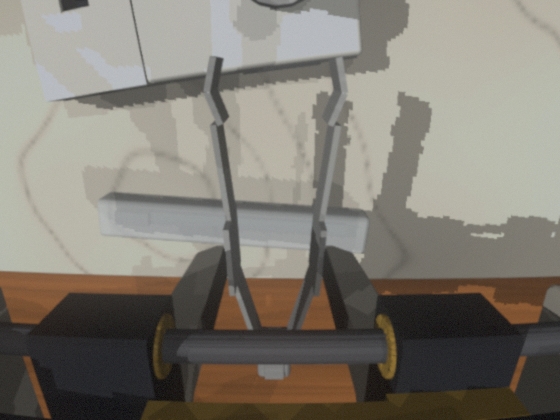

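Call:
carry_out(
  rows=[
    {"x": 3, "y": -2, "z": -5, "wx": 0, "wy": 0, "wz": 0, "hand": 0.54},
    {"x": 2, "y": -1.5, "z": -6, "wx": 0, "wy": 0, "wz": 0, "hand": 0.54},
    {"x": 1, "y": 0, "z": -6, "wx": 0, "wy": 0, "wz": 0, "hand": 0.54},
    {"x": 0, "y": 0, "z": -5, "wx": 0, "wy": 0, "wz": 0, "hand": 0.54},
    {"x": 0, "y": 0, "z": -2, "wx": 0, "wy": 0, "wz": 0, "hand": 0.54},
    {"x": 0, "y": 0, "z": 0, "wx": 0, "wy": 0, "wz": 0, "hand": 0.54},
  ],
)

```text
clock: 21.03
eef_pos: [453.7, -2.3, 95.7]
orientation: [-2.189, -0.014, 2.244]
ft_force: [-0.5, 1.1, -0.3]
grip_width: 0.542
```

```bash
 python3 -c "
from h import *
c=cam('wrist','wrist13.png'); c=cam('side','side13.png'); cv2.imwrite('pics/side13c.png',cv2.resize(c['frame'][140:260,190:370],None,fx=4,fy=4,interpolation=cv2.INTER_CUBIC))"; python3 pw.py wrist13.png|tail -9;python3 gg.py 496 0.5 91
```

```text
76 [5.5, -44.9] [12.1, 45.0] [5.3, -18.7] [16.2, 31.7]
84 [6.0, -44.9] [13.2, 44.7] [5.6, -44.9] [12.5, 44.7]
92 [6.4, -44.9] [13.1, 44.5] [6.2, -44.9] [14.1, 44.4]
100 [7.0, -44.9] [12.2, 43.7] [6.5, -44.9] [12.3, 44.9]
108 [-35.0, -45.0] [12.0, 44.6] [-34.7, -45.0] [12.2, 44.6]
116 [8.6, -45.0] [12.0, 44.4] [-34.8, -44.9] [12.1, 44.8]
124 [9.8, -44.8] [12.0, 44.7] [7.0, -44.7] [12.0, 44.4]
132 [-11.8, -45.0] [12.1, 44.9] [-34.7, -44.9] [14.8, 44.8]
grasp pt [452.9  -2.1  89.8] tool pitch 1.4454568358264288 g 0.542729254752001 F [-0.5  0.  -1. ] t 21.1333
t 21.13 grasp [452.9  -2.1  89.8] d [43.1  2.6  1.2] tool d [ -2.3  -2.5 -43. ] yaw 0.11 pitch 1.44 roll -0.61 g 0.543 F [-0.5  0.  -1. ]
tool-axis dirs per world x,y,z: [[-0.03, 0.0, -1.0], [0.01, -1.0, -0.0], [-1.0, -0.01, 0.03]]
```

View pics/wrist13.png

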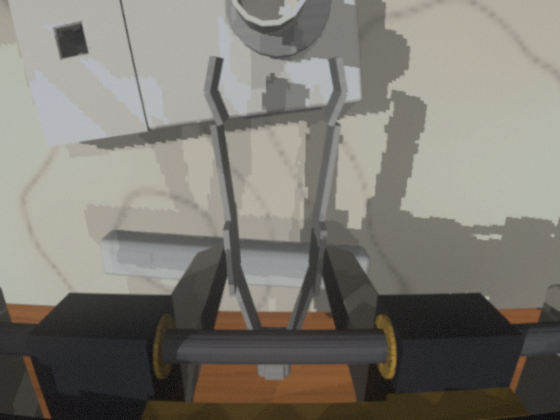

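View pics/side13c.png

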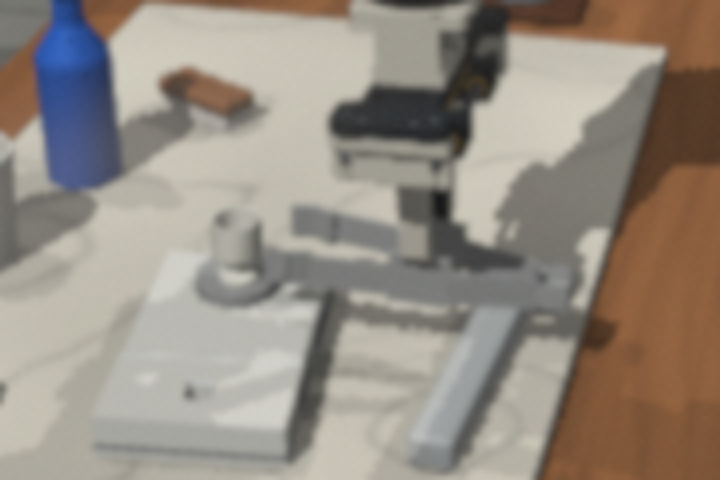

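The wrist view shows the cup rim spanning about (232..306, 5), straight ahead between the jaws at (215,90) and (338,90). The side crop shows the near-level tongs at cup-bowl height. I'll check the lateral alignment.

```bash
python3 - <<'E'
from h import *
c=load('wrist13.png')
print(px(c,232,4,plane=100),px(c,306,4,plane=100))
P=cloud(c)[:60].reshape(-1,3); s=P[(P[:,2]>94)&(P[:,2]<104)&(P[:,0]>560)&(abs(P[:,1])<30)]; print(len(s),s.min(0),s.max(0))
Pj=cloud(c).reshape(-1,3); j=Pj[(Pj[:,2]>83)&(Pj[:,2]<99)&(Pj[:,0]>525)&(Pj[:,0]<562)&(abs(Pj[:,1])<45)]
for sg in(1,-1):
    t=j[sg*j[:,1]>0]; print(sg,'inner',abs(t[:,1]).min(),'outer',abs(t[:,1]).max(),'xmax',t[:,0].max())
E
```

```text
[576.34599564  15.16767131 100.        ] [576.28040933 -15.85677592 100.        ]
596 [567.49709966 -15.51804112  94.07077   ] [578.67384652  15.27208234 100.57952604]
1 inner 21.74419948790517 outer 29.897358381606864 xmax 556.6052175735159
-1 inner 27.358838303040336 outer 36.20543878648937 xmax 556.1802435504089
```

Call:
carry_out(
  rows=[
    {"x": 0, "y": -2, "z": -2, "wx": 0, "wy": 0, "wz": 0, "hand": 0.54},
    {"x": 0, "y": -1, "z": -3, "wx": 0, "wy": 0, "wz": 0, "hand": 0.54},
    {"x": 0, "y": 0, "z": -4, "wx": 0, "wy": 0, "wz": 0, "hand": 0.54},
    {"x": 0, "y": 0, "z": -3, "wx": 0, "wy": 0, "wz": 0, "hand": 0.54},
    {"x": 0, "y": 0, "z": 0, "wx": 0, "wy": 0, "wz": 0, "hand": 0.54},
  ],
)

```text
clock: 21.55
eef_pos: [465.7, 1.3, 95.7]
orientation: [-2.189, -0.014, 2.245]
ft_force: [-0.6, 0.4, -0.9]
grip_width: 0.54
```

```bash
 cat > jaw.py <<'E'
import sys
from h import *
c=cam('wrist',sys.argv[1])
Pj=cloud(c).reshape(-1,3)
import subprocess
s=robot.state(); gx=s['eef_pos'][0]
j=Pj[(Pj[:,2]>80)&(Pj[:,2]<105)&(Pj[:,0]>gx+72)&(Pj[:,0]<gx+112)&(abs(Pj[:,1])<45)&(abs(Pj[:,1])>20)]
for sg in(1,-1):
    t=j[sg*j[:,1]>0]; print(sg,'inner',abs(t[:,1]).min(),'outer',abs(t[:,1]).max(),'xmax',t[:,0].max(),'z',np.percentile(t[:,2],97))
E
python3 jaw.py wrist14.png;python3 gg.py 496 0.5 91
```

```text
1 inner 25.269134628261263 outer 33.5743914058356 xmax 568.6899311575859 z 96.95727714718717
-1 inner 23.770356279958218 outer 32.696735387316004 xmax 568.5922509567393 z 96.76896840819765
t 21.6 grasp [465.2   1.4  89.7] d [30.8 -0.9  1.3] tool d [ -2.1   0.9 -30.7] yaw 0.1 pitch 1.46 roll -0.62 g 0.542 F [-0.6  0.1  0. ]
tool-axis dirs per world x,y,z: [[-0.03, 0.0, -1.0], [0.01, -1.0, -0.0], [-1.0, -0.01, 0.03]]
```

Call:
carry_out(
  rows=[
    {"x": -0.5, "y": 0.5, "z": -3, "wx": 0, "wy": 0, "wz": 0, "hand": 0.54},
    {"x": 0, "y": 0, "z": -5, "wx": 0, "wy": 0, "wz": 0, "hand": 0.54},
    {"x": 0, "y": 0, "z": -5, "wx": 0, "wy": 0, "wz": 0, "hand": 0.54},
    {"x": 0, "y": 0, "z": -5, "wx": 0, "wy": 0, "wz": 0, "hand": 0.54},
    {"x": 0, "y": 0, "z": -5, "wx": 0, "wy": 0, "wz": 0, "hand": 0.54},
    {"x": 0, "y": 0, "z": -3, "wx": 0, "wy": 0, "wz": 0, "hand": 0.54},
    {"x": 0, "y": 0, "z": -2, "wx": 0, "wy": 0, "wz": 0, "hand": 0.54},
    {"x": 0, "y": 0, "z": 0, "wx": 0, "wy": 0, "wz": 0, "hand": 0.54},
  ],
)

```text
clock: 22.27
eef_pos: [496.8, 0.7, 95.3]
orientation: [-2.189, -0.014, 2.245]
ft_force: [0.2, 0.0, -1.4]
grip_width: 0.545
```

```bash
python3 jaw.py wrist15.png;python3 gg.py 496 0.5 91; python3 -c "
from h import *
c=cam('side','side15.png'); cv2.imwrite('pics/side15c.png',cv2.resize(c['frame'][150:250,200:360],None,fx=4,fy=4,interpolation=cv2.INTER_CUBIC))"
```

```text
1 inner 24.746121832522725 outer 32.87226975030733 xmax 600.0910746266512 z 96.58383009238402
-1 inner 24.355885812801972 outer 33.33027231042525 xmax 599.6145055793477 z 96.02891583197024
t 22.32 grasp [496.4   0.8  89.3] d [-0.4 -0.3  1.7] tool d [-1.7  0.3  0.4] yaw 0.1 pitch 1.46 roll -0.61 g 0.543 F [ 0.3 -0.5 -1.3]
tool-axis dirs per world x,y,z: [[-0.03, 0.0, -1.0], [0.01, -1.0, -0.0], [-1.0, -0.01, 0.03]]
```

View pics/wrist15.png

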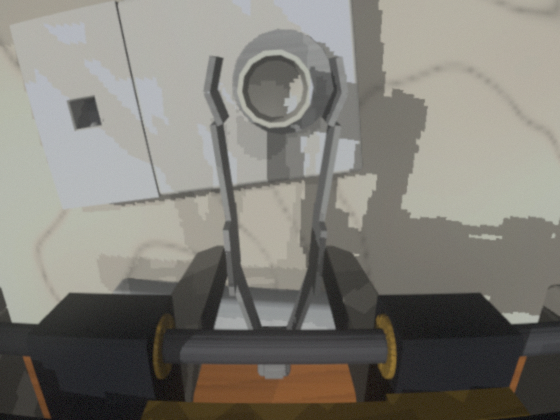

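View pics/side15c.png

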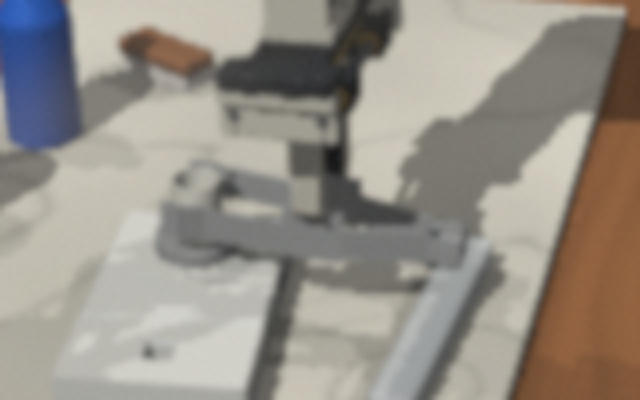

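The cup rim is centred at (274,90), between jaw hollows at (214,90) and (338,90). Closing now.

Call:
carry_out(
  rows=[
    {"x": 0, "y": 0, "z": 0, "wx": 0, "wy": 0, "wz": 0, "hand": 0.5},
    {"x": 0, "y": 0, "z": 0, "wx": 0, "wy": 0, "wz": 0, "hand": 0.46},
    {"x": 0, "y": 0, "z": 0, "wx": 0, "wy": 0, "wz": 0, "hand": 0.43},
    {"x": 0, "y": 0, "z": 0, "wx": 0, "wy": 0, "wz": 0, "hand": 0.4},
    {"x": 0, "y": 0, "z": 0, "wx": 0, "wy": 0, "wz": 0, "hand": 0.3},
    {"x": 0, "y": 0, "z": 0, "wx": 0, "wy": 0, "wz": 0, "hand": 0.1},
    {"x": 0, "y": 0, "z": 0, "wx": 0, "wy": 0, "wz": 0, "hand": 0},
    {"x": 0, "y": 0, "z": 0, "wx": 0, "wy": 0, "wz": 0, "hand": 0},
  ],
)

```text
clock: 23.03
eef_pos: [495.3, 0.9, 95.4]
orientation: [-2.188, -0.014, 2.246]
ft_force: [0.2, 0.2, -0.8]
grip_width: 0.405
```

```bash
python3 -c "
from h import *
c=cam('wrist','wrist16.png')";python3 gg.py 496 0.5 91; python3 -c "
from h import *
c=cam('side','side16.png'); cv2.imwrite('pics/side16c.png',cv2.resize(c['frame'][150:250,200:360],None,fx=4,fy=4,interpolation=cv2.INTER_CUBIC))"
```

```text
t 23.08 grasp [495.1   1.   89.4] d [ 0.9 -0.5  1.6] tool d [-1.6  0.4 -0.8] yaw 0.1 pitch 1.5 roll -0.62 g 0.406 F [-0.  -0.1 -1.4]
tool-axis dirs per world x,y,z: [[-0.03, 0.0, -1.0], [0.01, -1.0, -0.0], [-1.0, -0.01, 0.03]]
```

View pics/wrist16.png

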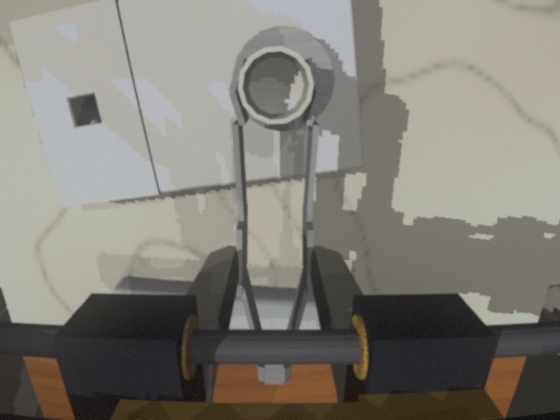

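View pics/side16c.png

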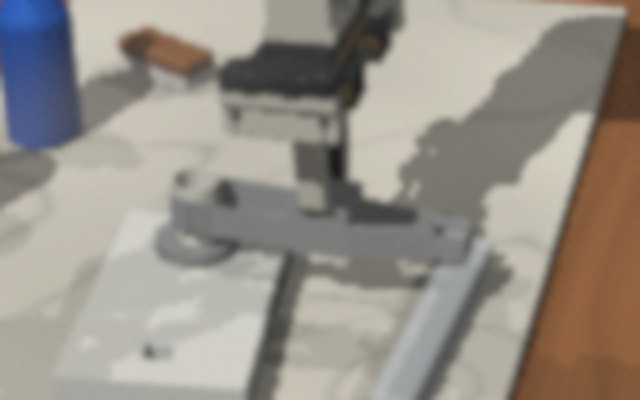

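The jaws have closed on the cup (rim at (275,88), opening stopped at 0.405). I'll lift a few millimetres and check the sag.

Call:
carry_out(
  rows=[
    {"x": -2, "y": 0, "z": 0, "wx": 0, "wy": 0, "wz": 0, "hand": 0},
    {"x": -3, "y": 0, "z": 0, "wx": 0, "wy": 0, "wz": 0, "hand": 0},
    {"x": -4, "y": 0, "z": 0, "wx": 0, "wy": 0, "wz": 0, "hand": 0},
    {"x": -3, "y": 0, "z": 0, "wx": 0, "wy": 0, "wz": 0, "hand": 0},
    {"x": 0, "y": 0, "z": 0, "wx": 0, "wy": 0, "wz": 0, "hand": 0},
    {"x": 0, "y": 0, "z": 0, "wx": 0, "wy": 0, "wz": 0, "hand": 0},
  ],
)

```text
clock: 23.63
eef_pos: [495.4, 0.8, 108.7]
orientation: [-2.187, -0.014, 2.246]
ft_force: [-0.2, 0.7, -1.6]
grip_width: 0.405
```

```bash
cat > chk.py <<'E'
import sys
from h import *
n=sys.argv[1]
c=cam('wrist','wrist%s.png'%n); P=cloud(c).reshape(-1,3)
s=robot.state(); z0=s['eef_pos'][2]; x0,y0=s['eef_pos'][:2]
m=(abs(P[:,1]-y0)<24)&(P[:,0]>x0+62)&(P[:,0]<x0+115)&(P[:,2]>z0-22)&(P[:,2]<z0+25)
t=P[m]; 
for k in range(62,115,6):
    q=t[(t[:,0]-x0>=k)&(t[:,0]-x0<k+6)]
    if len(q)>3: print(k+3,'ztop',round(np.percentile(q[:,2],97)-z0,1),len(q))
m=(abs(P[:,1]-y0)<24)&(P[:,0]>x0+25)&(P[:,0]<x0+70)&(P[:,2]>z0-45)&(P[:,2]<z0+25)
t=P[m]
for k in (28,40,52,62):
    q=t[(t[:,0]-x0>=k)&(t[:,0]-x0<k+6)]
    if len(q)>3: print('arm',k+3,'ztop',round(np.percentile(q[:,2],97)-z0,1))
d=cam('side','side%s.png'%n); cv2.imwrite('pics/side%sc.png'%n,cv2.resize(d['frame'][90:250,180:380],None,fx=3.5,fy=3.5,interpolation=cv2.INTER_CUBIC))
E
python3 gg.py 496 0.5 200;python3 chk.py 17
```

```text
t 23.63 grasp [495.2   0.9 102.7] d [ 0.8 -0.4 97.3] tool d [-97.3  -0.7   1.8] yaw 0.1 pitch 1.54 roll -0.63 g 0.405 F [-0.2  0.7 -1.6]
tool-axis dirs per world x,y,z: [[-0.03, 0.0, -1.0], [0.01, -1.0, -0.0], [-1.0, -0.01, 0.03]]
65 ztop -4.6 230
71 ztop 3.3 344
77 ztop 3.4 1034
83 ztop 3.0 1122
89 ztop 3.0 1116
95 ztop 3.0 1075
101 ztop 3.1 1005
107 ztop 3.5 119
arm 31 ztop -5.2
arm 43 ztop -5.1
arm 55 ztop -4.8
arm 65 ztop -4.6
```

View pics/side17c.png

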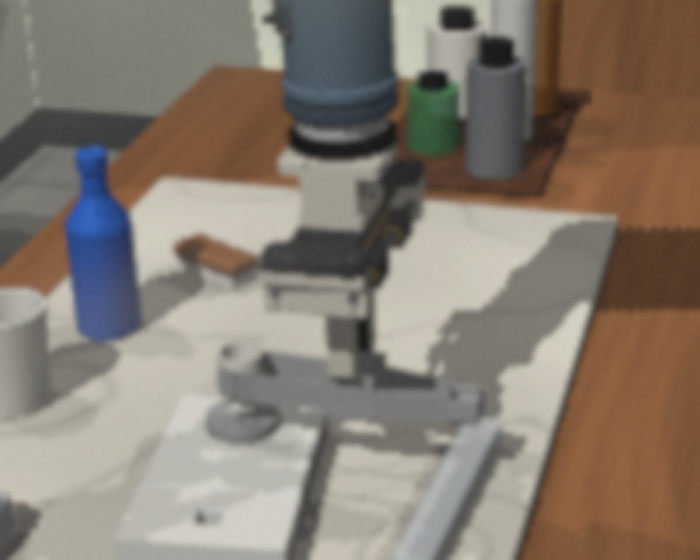

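The cup is held level and has lifted off. Raising it about 105 mm more, gently.

Call:
carry_out(
  rows=[
    {"x": -3, "y": 0, "z": 0, "wx": 0, "wy": 0, "wz": 0, "hand": 0},
    {"x": -6, "y": 0, "z": 0, "wx": 0, "wy": 0, "wz": 0, "hand": 0},
    {"x": -8, "y": 0, "z": 0, "wx": 0, "wy": 0, "wz": 0, "hand": 0},
    {"x": -10, "y": 0, "z": 0, "wx": 0, "wy": 0, "wz": 0, "hand": 0},
    {"x": -10, "y": 0, "z": 0, "wx": 0, "wy": 0, "wz": 0, "hand": 0},
    {"x": -10, "y": 0, "z": 0, "wx": 0, "wy": 0, "wz": 0, "hand": 0},
    {"x": -10, "y": 0, "z": 0, "wx": 0, "wy": 0, "wz": 0, "hand": 0},
    {"x": -10, "y": 0, "z": 0, "wx": 0, "wy": 0, "wz": 0, "hand": 0},
    {"x": -10, "y": 0, "z": 0, "wx": 0, "wy": 0, "wz": 0, "hand": 0},
    {"x": -9, "y": 0, "z": 0, "wx": 0, "wy": 0, "wz": 0, "hand": 0},
    {"x": -6, "y": 0, "z": 0, "wx": 0, "wy": 0, "wz": 0, "hand": 0},
    {"x": -3, "y": 0, "z": 0, "wx": 0, "wy": 0, "wz": 0, "hand": 0},
    {"x": 0, "y": 0, "z": 0, "wx": 0, "wy": 0, "wz": 0, "hand": 0},
    {"x": 0, "y": 0, "z": 0, "wx": 0, "wy": 0, "wz": 0, "hand": 0},
  ],
)

```text
clock: 24.9
eef_pos: [498.1, -0.3, 214.7]
orientation: [-2.19, -0.013, 2.244]
ft_force: [0.9, -0.6, -2.8]
grip_width: 0.406
```

```bash
python3 gg.py 496 0.5 200;python3 chk.py 18
```

```text
t 24.9 grasp [ 4.980e+02 -2.000e-01  2.087e+02] d [-2.   0.7 -8.7] tool d [ 8.7 -0.6  1.7] yaw 0.11 pitch 1.41 roll -0.59 g 0.406 F [ 0.9 -0.6 -2.8]
tool-axis dirs per world x,y,z: [[-0.02, 0.0, -1.0], [0.01, -1.0, -0.0], [-1.0, -0.01, 0.02]]
65 ztop -4.2 229
71 ztop 3.7 334
77 ztop 3.8 1029
83 ztop 3.5 1116
89 ztop 3.5 1118
95 ztop 3.4 1115
101 ztop 3.6 1022
107 ztop 4.1 128
arm 31 ztop -5.0
arm 43 ztop -4.7
arm 55 ztop -4.6
arm 65 ztop -4.2
```

View pics/side18c.png

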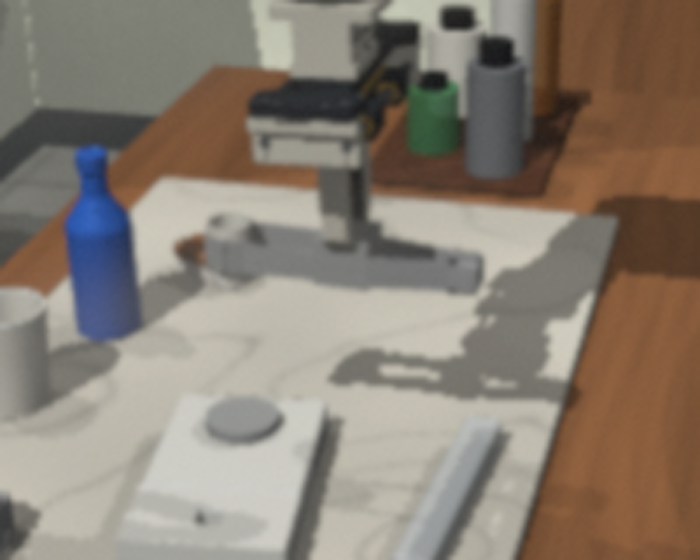

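View pics/wrist18.png

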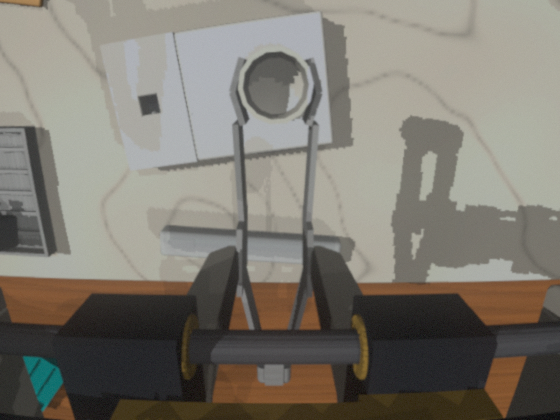

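The cup is upright in the jaws (rim at z≈218, so its middle is at about 196 mm) and the tray is empty. I'll let everything settle and recheck.

Call:
carry_out(
  rows=[
    {"x": 0, "y": 0, "z": 0, "wx": 0, "wy": 0, "wz": 0, "hand": 0},
    {"x": 0, "y": 0, "z": 0, "wx": 0, "wy": 0, "wz": 0, "hand": 0},
    {"x": 0, "y": 0, "z": 0, "wx": 0, "wy": 0, "wz": 0, "hand": 0},
    {"x": 0, "y": 0, "z": 0, "wx": 0, "wy": 0, "wz": 0, "hand": 0},
    {"x": 0, "y": 0, "z": 0, "wx": 0, "wy": 0, "wz": 0, "hand": 0},
    {"x": 0, "y": 0, "z": 0, "wx": 0, "wy": 0, "wz": 0, "hand": 0},
    {"x": 0, "y": 0, "z": 0, "wx": 0, "wy": 0, "wz": 0, "hand": 0},
    {"x": 0, "y": 0, "z": 0, "wx": 0, "wy": 0, "wz": 0, "hand": 0},
  ],
)

```text
clock: 25.67
eef_pos: [496.5, 0.0, 211.8]
orientation: [-2.182, -0.015, 2.25]
ft_force: [-0.4, 0.3, -1.3]
grip_width: 0.404
```

```bash
python3 gg.py 496 0.5 200;python3 chk.py 19; python3 gg.py 496 0.5 200; python3 -c "
from h import *
c=cam('top','top19.png');print(robot.state()['qd'])"
```

```text
t 25.67 grasp [4.963e+02 1.000e-01 2.058e+02] d [-0.3  0.4 -5.8] tool d [ 5.8 -0.3  0.2] yaw 0.1 pitch 1.74 roll -0.67 g 0.404 F [-0.4  0.3 -1.3]
tool-axis dirs per world x,y,z: [[-0.03, 0.0, -1.0], [0.01, -1.0, -0.0], [-1.0, -0.01, 0.03]]
65 ztop -4.9 228
71 ztop 3.1 340
77 ztop 3.0 1028
83 ztop 2.7 1109
89 ztop 2.7 1071
95 ztop 2.8 1054
101 ztop 3.0 1020
107 ztop 3.4 122
arm 31 ztop -5.1
arm 43 ztop -5.1
arm 55 ztop -5.2
arm 65 ztop -4.9
t 25.77 grasp [4.963e+02 1.000e-01 2.058e+02] d [-0.3  0.4 -5.8] tool d [ 5.8 -0.3  0.2] yaw 0.1 pitch 1.74 roll -0.67 g 0.405 F [-0.7 -0.1 -1.4]
tool-axis dirs per world x,y,z: [[-0.03, 0.0, -1.0], [0.01, -1.0, -0.0], [-1.0, -0.01, 0.03]]
[-0.00034163 -0.00065405 -0.00021205 -0.0014986  -0.00027925  0.00079374]
```

View pics/side19.png

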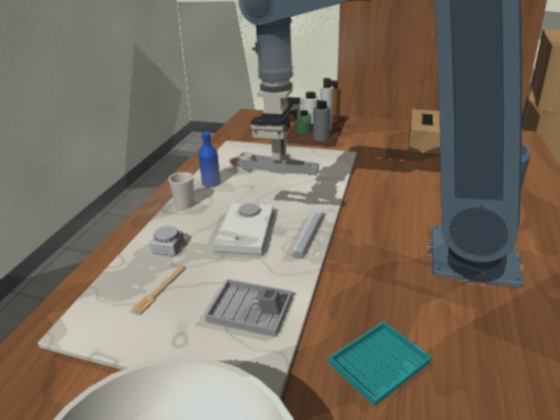

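View pics/top19.png

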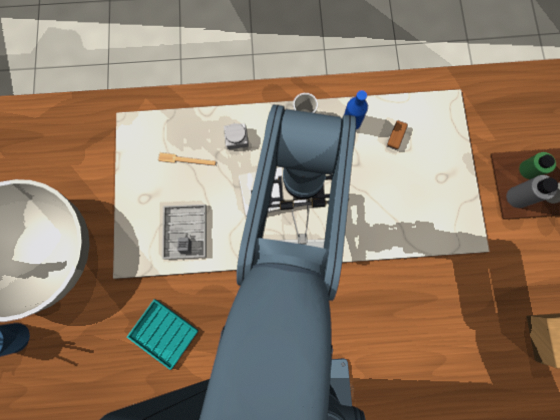

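Everything is steady. The plug is in the steel dish, at (185,241) in the top view. The bottle, tin, scraper and brush haven't moved; the tumbler's top is still in place, and the side view shows the case undisturbed. Handing in.

```bash
python3 -c "
from bench import robot
print(robot.sign_off())"
```

```text
the job is handed in; nothing more can be done
None
```

The job is handed in at about 26 s. The eye bath was held up in the tongs and the plug was lying in the steel soap dish; no verdict was reported.

- **Plug:** I pulled it straight up out of its socket and let it go over the dish. It lies on its side with its head's centre about 40 mm from the dish's middle (limit 70 mm). The dish has not moved noticeably.
- **Tongs:** On the first lift they hung about 19° nose-up, and tilting the tool did not hold them level. I set them down on free marble and gripped them about 2 mm further back, which brought them to about 5° nose-up.
- **Eye bath:** The jaws closed round it on the tray and lifted it level. At the last check:
  - Its rim was flat at about 214 mm and its middle at about 192 mm, some 115 mm above where it stood (needed: at least 90 mm).
  - The grip was steady at 0.405 and joint speeds were near zero.
  - The fingers stayed well clear of the cup.
- **Bystanders:** The last pictures show none moved. The arm hid much of the middle of the top view, so I checked the case only in the side view. I did not measure bystander shifts numerically.

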